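Rake brass bar blanks into two tight rows

TASK

Pick up the rake by its grip and comb the scattered brass bars in the tray into two parallel rows: first rake the three in the left half up against the left fence, then the three in the right half up against the right fence, each time pressing gently but firmly for a moment (5 to 10 N) until the bars lie snug side by side against the fence, without gaps. Move the bars only with the rake and never force them (15 N mars them), leave the pen and tape rolls alone, and finally stand the rake upright on its teeth on the worktop beside the tray and let go.

Things in the scene. Friction and masses are not known exactly. Their poses are not given: they have to be found in the camera images.
- tray: fixed grey sorting tray, 160 mm along its x, 332 mm along its y; origin mid-underside, z up. Floor 4 mm above the worktop, lips at the long edges (inner faces x = -75 and 75 mm) to 10 mm. Three bars lie askew (to 0.34 rad) in each half; the strip y = -24 to 24 mm is free at the start, for setting the rake down in. An adjustable fence, parallel to tray x, stands at each y end.
- left_fence_mid_setting (a point): point on the tray floor at tray y = +138 mm, axes as the tray: middle of the left fence's setting range, NOT its present place. Its inner face lies anywhere within 12 mm either way in tray y, unreported: feel for it through the bars. Aluminium, 148 mm long, 14 thick, top 18 mm above the worktop, two thumb screws to 29 mm. Clamped: unmoved below 25 N.
- right_fence_mid_setting (a point): the same for the right fence, at tray y = -138 mm; it is set separately from the left one, within 12 mm either way of this point, unreported
- rake_grip (a point): centre of the rake's grip, 65 mm above its tooth tips, axes of the rake, z up. Grip: upright wooden block 34 mm (rake x) by 24 mm (rake y), from 40 to 89 mm above the tips. Rake 200 g, stands upright by itself on its teeth. Between it and the tray stands a fixed test jig, its open lid 205 mm high: carry the rake over it.
- rake_teeth (a point): point mid between the rake's tooth tips. Two staggered rows of straight steel teeth, 5 mm thick, along rake x: outer sides at rake y = 10.5 mm (row 109 mm long) and -10.5 mm (96 mm long). Wooden head above them 118 mm (x) by 26 mm (y), 28 to 40 mm above the tips. Push bars with these y sides, rake x kept along tray x; over 15 N mars a bar.
- bar_left_1: square brass bar blank, 90 x 10 x 10 mm, about 75 g; origin at its centre, x along its length, z up (it lies flat on the tray floor). One of three in the left half of the tray at the start, nearest the fence.
- bar_left_2: square brass bar blank, 90 x 10 x 10 mm, about 75 g; origin at its centre, x along its length, z up (it lies flat on the tray floor). One of three in the left half of the tray at the start, the middle one.
- bar_left_3: square brass bar blank, 90 x 10 x 10 mm, about 75 g; origin at its centre, x along its length, z up (it lies flat on the tray floor). One of three in the left half of the tray at the start, nearest the middle of the tray.
- bar_right_1: square brass bar blank, 90 x 10 x 10 mm, about 75 g; origin at its centre, x along its length, z up (it lies flat on the tray floor). One of three in the right half of the tray at the start, nearest the fence.
- bar_right_2: square brass bar blank, 90 x 10 x 10 mm, about 75 g; origin at its centre, x along its length, z up (it lies flat on the tray floor). One of three in the right half of the tray at the start, the middle one.
- bar_right_3: square brass bar blank, 90 x 10 x 10 mm, about 75 g; origin at its centre, x along its length, z up (it lies flat on the tray floor). One of three in the right half of the tray at the start, nearest the middle of the tray.
- pen_1: bystander: blue and white pen, 135 mm, lying on the worktop; leave alone
- tape_1: bystander: roll of black tape, 62 mm across, 19 mm high; leave alone
- tape_2: bystander: roll of beige masking tape, 94 mm across, 25 mm high; leave alone
Things that resemble listed ones, but are neither listed nor needed, are in the scene too. Leave any pink look-alike of the bar_left_1 alone.

How it is judged:
On the way, in this order (a step that is already met when the one before it is completed fails the run):
1. the three left bars lie parallel and side by side and are pressed against the left fence by the rake (over 4 N) (angle between the x axis of each of bar_left_1, bar_left_2, bar_left_3 and the x axis of tray, either way round below 0.07 rad and height (world z) of each of bar_left_1, bar_left_2, bar_left_3 below 0.013 m and y of each of bar_left_1, bar_left_2, bar_left_3 in the frame of tray above 0.092 m and x of bar_left_1 in the frame of tray between -0.035 and 0.035 m and x of bar_left_2 in the frame of tray between -0.035 and 0.035 m and x of bar_left_3 in the frame of tray between -0.035 and 0.035 m and y of bar_left_1 in the frame of bar_left_2 between -0.024 and 0.024 m and y of bar_left_1 in the frame of bar_left_3 between -0.024 and 0.024 m and y of bar_left_2 in the frame of bar_left_3 between -0.024 and 0.024 m and (contact force between rake and bar_left_1 above 4 N or contact force between rake and bar_left_2 above 4 N or contact force between rake and bar_left_3 above 4 N) and contact force between any of bar_left_1, bar_left_2, bar_left_3 and tray above 4 N), for 0.2 s.
2. the three right bars likewise, against the right fence (angle between the x axis of each of bar_right_1, bar_right_2, bar_right_3 and the x axis of tray, either way round below 0.07 rad and height (world z) of each of bar_right_1, bar_right_2, bar_right_3 below 0.013 m and y of each of bar_right_1, bar_right_2, bar_right_3 in the frame of tray below -0.092 m and x of bar_right_1 in the frame of tray between -0.035 and 0.035 m and x of bar_right_2 in the frame of tray between -0.035 and 0.035 m and x of bar_right_3 in the frame of tray between -0.035 and 0.035 m and y of bar_right_1 in the frame of bar_right_2 between -0.024 and 0.024 m and y of bar_right_1 in the frame of bar_right_3 between -0.024 and 0.024 m and y of bar_right_2 in the frame of bar_right_3 between -0.024 and 0.024 m and (contact force between rake and bar_right_1 above 4 N or contact force between rake and bar_right_2 above 4 N or contact force between rake and bar_right_3 above 4 N) and contact force between any of bar_right_1, bar_right_2, bar_right_3 and tray above 4 N), for 0.2 s.
At the end, for the whole second after the job is handed in: Each half: three bars flat in the tray, within 0.07 rad of its x, outer two under 24 mm apart sideways, over 92 mm from its middle line, within 35 mm of its middle in x. Rake upright (0.15 rad), grip 60-69 mm high, over 120 mm from tray centre, touching no bar or tray. All at rest (angle between the x axis of each of bar_left_1, bar_left_2, bar_left_3, bar_right_1, bar_right_2, bar_right_3 and the x axis of tray, either way round below 0.07 rad and height (world z) of each of bar_left_1, bar_left_2, bar_left_3, bar_right_1, bar_right_2, bar_right_3 below 0.013 m and y of each of bar_left_1, bar_left_2, bar_left_3 in the frame of tray above 0.092 m and x of bar_left_1 in the frame of tray between -0.035 and 0.035 m and x of bar_left_2 in the frame of tray between -0.035 and 0.035 m and x of bar_left_3 in the frame of tray between -0.035 and 0.035 m and y of bar_left_1 in the frame of bar_left_2 between -0.024 and 0.024 m and y of bar_left_1 in the frame of bar_left_3 between -0.024 and 0.024 m and y of bar_left_2 in the frame of bar_left_3 between -0.024 and 0.024 m and y of each of bar_right_1, bar_right_2, bar_right_3 in the frame of tray below -0.092 m and x of bar_right_1 in the frame of tray between -0.035 and 0.035 m and x of bar_right_2 in the frame of tray between -0.035 and 0.035 m and x of bar_right_3 in the frame of tray between -0.035 and 0.035 m and y of bar_right_1 in the frame of bar_right_2 between -0.024 and 0.024 m and y of bar_right_1 in the frame of bar_right_3 between -0.024 and 0.024 m and y of bar_right_2 in the frame of bar_right_3 between -0.024 and 0.024 m and angle between rake_grip's own z axis and vertical below 0.15 rad and height (world z) of rake_grip between 0.06 and 0.069 m and contact force between rake and tray below 0.05 N and horizontal distance between rake_grip and tray above 0.12 m and linear speed of each of rake, bar_left_1, bar_left_2, bar_left_3, bar_right_1, bar_right_2, bar_right_3 below 0.01 m/s and contact force between rake and bar_left_1 below 0.05 N and contact force between rake and bar_left_2 below 0.05 N and contact force between rake and bar_left_3 below 0.05 N and contact force between rake and bar_right_1 below 0.05 N and contact force between rake and bar_right_2 below 0.05 N and contact force between rake and bar_right_3 below 0.05 N).
It fails at once if a bar is pressed by the rake with more than 15 N (contact force between rake and bar_left_1 above 15 N or contact force between rake and bar_left_2 above 15 N or contact force between rake and bar_left_3 above 15 N or contact force between rake and bar_right_1 above 15 N or contact force between rake and bar_right_2 above 15 N or contact force between rake and bar_right_3 above 15 N).
It fails at once if the rake is driven into the tray with more than 15 N (contact force between rake and tray above 15 N).
It fails at once if the gripper touches a bar (contact force between any of the arm, the fingers and bar_left_1 above 0.5 N or contact force between any of the arm, the fingers and bar_left_2 above 0.5 N or contact force between any of the arm, the fingers and bar_left_3 above 0.5 N or contact force between any of the arm, the fingers and bar_right_1 above 0.5 N or contact force between any of the arm, the fingers and bar_right_2 above 0.5 N or contact force between any of the arm, the fingers and bar_right_3 above 0.5 N).
It fails at once if a bar leaves the tray floor (height (world z) of any of bar_left_1, bar_left_2, bar_left_3, bar_right_1, bar_right_2, bar_right_3 above 0.03 m).
It fails at once if the pen or a tape roll is moved by more than 15 mm (distance of any of pen_1, tape_1, tape_2 from where it was at the start of the episode above 0.015 m).
It also fails if it takes over 72 s, if anything falls off the work surface, if the arm or the gripper's body presses on something with over 40 N, if the wrist force passes 120 N, or if a joint passes its speed limit or range.

ROBOT

A 7-joint arm with a two-finger parallel gripper is mounted at the origin on a cart in front of the work surface, level with it; the furniture and walls round the work are solid. World frame = base frame: x ahead of the robot, y to its left, z up, the work surface at z = 0. Lengths are in m, angles in rad, forces in N, time in s.
With the tool pointing down it reaches from about 0.4 to 0.925 m from the base axis. Payload 5.6 kg.
Tool frame: the origin (TCP) lies between the finger pads; the fingertips stand 8 mm ahead of it and the grasp point (between the pads) lies 11 mm behind it; z points along the fingers, y is the direction in which the jaws open and shut (so a half turn about z gives the same grasp; the last joint's range is limited). The gripper opens to 85 mm and grips with 20 to 120 N. Pads are 22 mm wide; open, the fingers measure 114 mm over their backs; the gripper's body (76 mm by 85 mm) begins 54 mm behind the grasp point. The pads swing forward as they close: fully open they stand 13 mm farther back than shut.
Start: joints at [1.127, 0.468, -0.012, 1.603, 0.006, 1.071, -0.056], TCP at [0.254, -0.599, 0.208] pointing down, gripper open.
Joint ranges: [-2.53, 2.53], [-0.31, 2.02], [-1.57, 1.55], [0.28, 2.44], [-1.29, 4.43], [0.15, 1.84], [-2.92, 2.92]. Speed limits (rad/s): [2.57, 2.57, 3.14, 3.14, 3.14, 3.14, 3.14].

INTERFACE

Orientations are given as a unit quaternion [x, y, z, w].
In Python, from plant import arm gives the robot as it stands.
- The arm moves only by the shell command python3 -m crank 'ROWS' [FORCE]. ROWS is JSON, a list of rows, each an object with "translation": the shift along the tool's x, y, z normalised to -1 to 1, where 1 is 2 cm, a list of three; "turn": the turn about the tool's z normalised to -1 to 1, where 1 is 0.1 rad; "hand": the opening, from -1 (shut) to 1 (fully open). In form: [{"translation": [tx, ty, tz], "turn": turn, "hand": hand}, ...]. A call has 1 to 20 rows; each row shifts and turns the commanded pose from where the row before left it, along the tool's axes as they then stand; what a row does not reach is not made up. A row lasts 1/12 s, in which the tool goes at most 41.7 mm and 7.16 degrees, less where a joint would pass 70% of its speed; a pose out of reach is approached as far as the arm can. A call with a number of a shift or a turn outside -1 to 1 is refused whole. A call with a gripper value outside its range is refused whole. The fingers move at their own pace and stop on an object; FORCE is the grip in N (left out, the last holds). Time passes only in rows, so rows that do not move let the fingers close. It gives the time, the measured TCP pose, the force and the opening at its end, in the units of the state.
- arm.get_obs(): the state, without advancing time (a new reading comes with each control period).
- arm.grab_frame(name): name is "scene" or "side" or "wrist"; returns a dict with "frame" (400x640x3 uint8, red, green, blue), "fx", "fy", "cx", "cy" (pixels), "k1" (the pictures are not rectified: a ray, as slopes to the right and down, at radius r is drawn at 1 + k1 r^2 times it, then the intrinsics apply), "camera_from_world" (4x4, takes a point from world to camera coordinates). Camera axes: x right, y up, looking along -z (the intrinsics and any distortion apply to the point x, -y, -z); pixel columns grow to the right and rows downward; lengths in m; the calibration is good to about 2 mm. A picture is of the moment at which its call begins. There is no depth.
- arm.finish_job(): hands the job in, once; it reports no verdict.
The state is a dict: "time": time; "qpos": joint angles; "qvel": joint speeds; "joint_efforts": joint torques, N m; "ee_pos": TCP position; "ee_rot": TCP orientation; "ft_force": force on the tool from outside, world axes, zero at the start; "ft_torque": the same for the moment, N m; "width": finger opening in m.
Only numpy, scipy, OpenCV 4.12 (cv2) and the standard library are available. Lean on these libraries where they do the work, as an engineer would, in place of code of your own. Each camera call takes 0.05 s, during which the arm holds its last target.

## Working session

There is one attempt and no reset: what is moved stays moved. The work goes in short steps, Python scripts to look and compute and a shell command to move; the robot and the scene stay as the last step left them, time stands still between calls to the robot, and variables do not carry over. Pictures are saved under pics/ and viewed, and the job is handed in when it is done.

```bash
ls; mkdir -p pics; cat > h.py <<'E'
import numpy as np, cv2
from plant import arm
def grab(n):
    f=arm.grab_frame(n); return f
def save(n,p,crop=None,scale=1):
    f=grab(n); im=cv2.cvtColor(f['frame'],cv2.COLOR_RGB2BGR)
    np.savez('last_%s.npz'%n,**{k:np.array(v) for k,v in f.items()})
    if crop: im=im[crop[1]:crop[3],crop[0]:crop[2]]
    if scale!=1: im=cv2.resize(im,None,fx=scale,fy=scale,interpolation=cv2.INTER_CUBIC)
    cv2.imwrite('pics/'+p,im); return f
def ray(f,u,v):
    xd=(u-f['cx'])/f['fx']; yd=(v-f['cy'])/f['fy']; k=float(f['k1'])
    x,y=xd,yd
    for _ in range(30):
        s=1+k*(x*x+y*y); x,y=xd/s,yd/s
    T=np.array(f['camera_from_world']); R,t=T[:3,:3],T[:3,3]
    return -R.T@t, R.T@np.array([x,-y,-1.0])
def onplane(f,u,v,z):
    o,d=ray(f,u,v); return o+d*(z-o[2])/d[2]
def proj(f,p):
    T=np.array(f['camera_from_world']); c=T[:3,:3]@np.array(p)+T[:3,3]
    x,y=c[0]/-c[2],-c[1]/-c[2]; s=1+float(f['k1'])*(x*x+y*y)
    return float(f['fx']*x*s+f['cx']),float(f['fy']*y*s+f['cy'])
def load(n):
    d=np.load('last_%s.npz'%n); return {k:d[k] for k in d}
E
python3 - <<'E'
from h import *
o=arm.get_obs()
for k,v in o.items(): print(k,np.round(v,4))
for n in ['scene','side','wrist']:
    f=save(n,n+'0.png'); print(n,f['fx'],f['k1'],np.round(np.linalg.inv(f['camera_from_world'])[:3,3],3))
E
```

```text
pics
time 0.0
qpos [ 1.127   0.4684 -0.0116  1.6036  0.006   1.0714 -0.0563]
qvel [-0.0003  0.0002  0.0006 -0.0006  0.0001  0.0008 -0.0012]
joint_efforts [ 2.00000e-04 -5.32382e+01  2.17000e-02 -2.51301e+01  1.14000e-02
  7.70000e-03  0.00000e+00]
ee_pos [ 0.2533 -0.5979  0.2066]
ee_rot [ 9.80e-01  1.99e-01 -2.00e-04 -9.00e-04]
ft_force [ 0.2077 -0.858  -0.0827]
ft_torque [ 0.0047 -0.0185 -0.0226]
width 0.0853
scene 370.619792108762 -0.046353065070989574 [-0.209  0.697  0.55 ]
side 369.2416923819121 -0.05666940082214059 [ 0.467 -0.997  0.657]
wrist 344.8336894663056 -0.013266543880957337 [ 0.327 -0.568  0.373]
```

View pics/scene0.png

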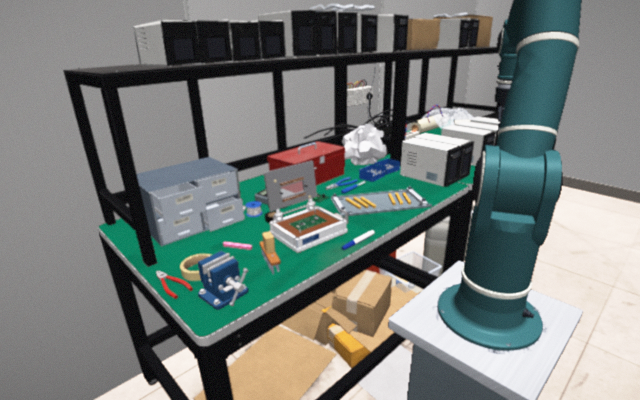

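View pics/side0.png

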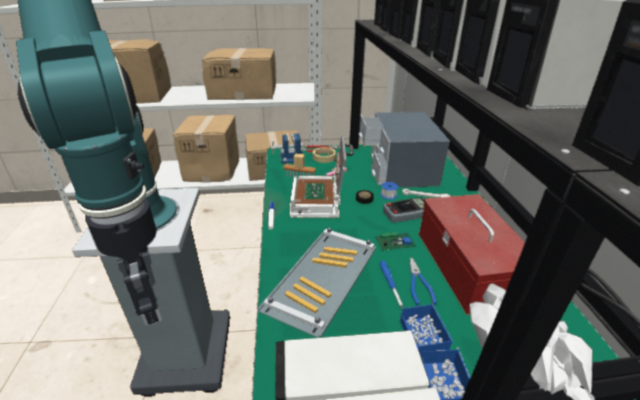

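View pics/wrist0.png

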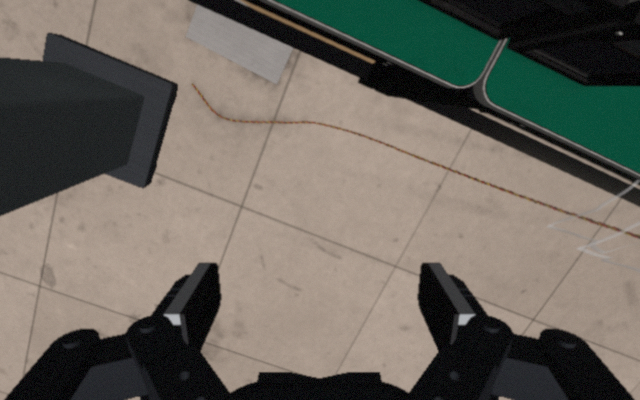

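```bash
python3 - <<'E'
from h import *
for n,c,s,p in [('scene',(140,160,300,310),5,'sc_rake.png'),('side',(255,120,395,220),5.5,'sd_rake.png'),('side',(250,220,400,340),5,'sd_tray.png'),('scene',(320,170,440,230),6,'sc_tray.png')]:
    f=load(n); im=cv2.cvtColor(f['frame'],cv2.COLOR_RGB2BGR)[c[1]:c[3],c[0]:c[2]]
    cv2.imwrite('pics/'+p,cv2.resize(im,None,fx=s,fy=s,interpolation=cv2.INTER_CUBIC))
E
```

```text
(no output)
```

View pics/sc_rake.png

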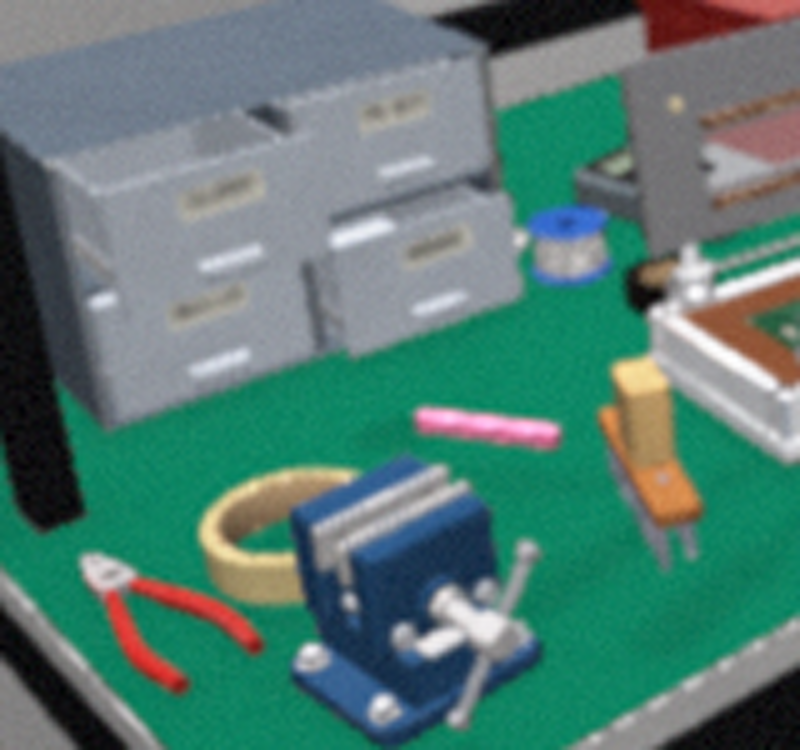

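View pics/sd_rake.png

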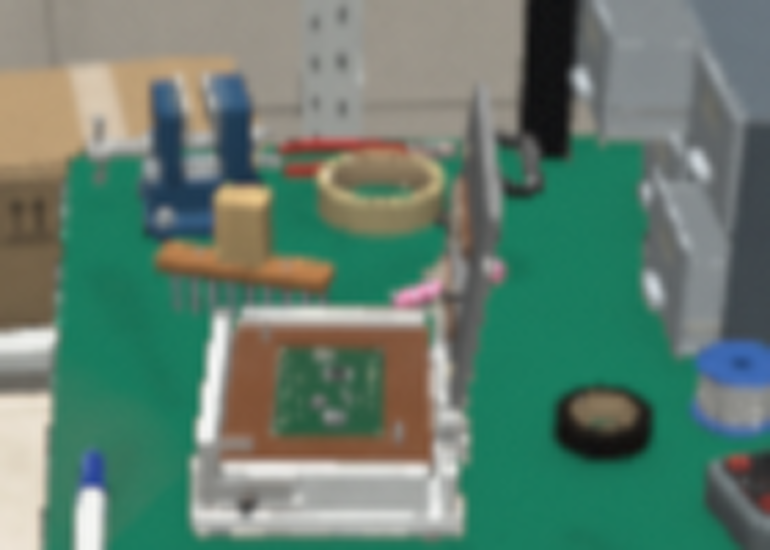

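View pics/sd_tray.png

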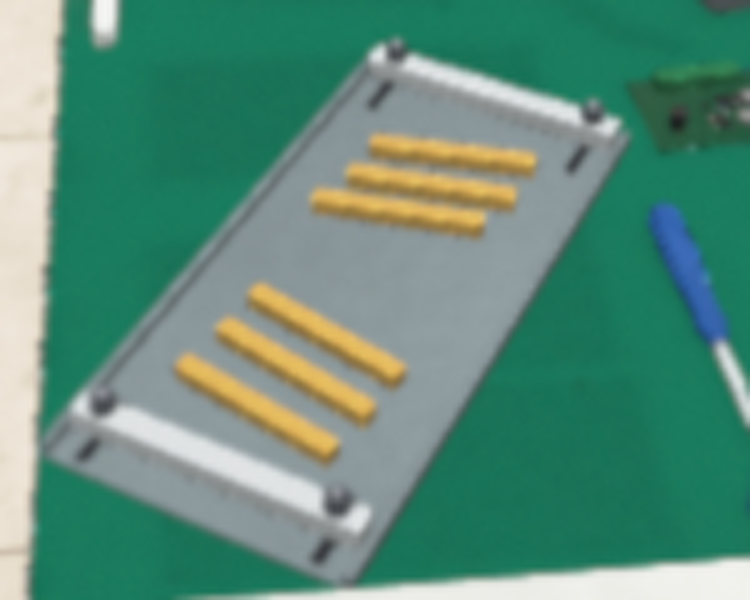

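View pics/sc_tray.png

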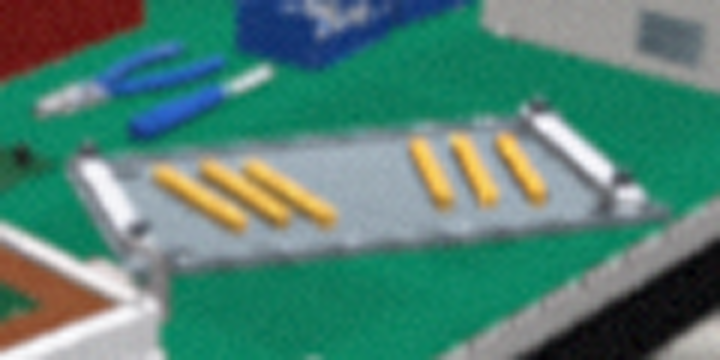

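```bash
python3 - <<'E'
from h import *
sc,sd=load('scene'),load('side')
S=lambda u,v:(140+u/5,160+v/5)
D=lambda u,v:(255+u/5.5,120+v/5.5)
T=lambda u,v:(250+u/5,220+v/5)
U=lambda u,v:(320+u/6,170+v/6)
print('grip top', onplane(sc,*S(640,370),.089), onplane(sd,*D(243,195),.089))
print('head top sc', [onplane(sc,*S(*p),.040).round(3) for p in [(610,412),(700,505),(655,522)]])
print('head top sd', [onplane(sd,*D(*p),.040).round(3) for p in [(165,250),(333,268),(158,265),(328,287)]])
print('tray', [onplane(sd,*T(*p),.006).round(4) for p in [(45,450),(350,585),(372,50),(628,130)]])
print('pen,jig', [onplane(sd,*D(*p),.0).round(3) for p in [(92,460),(195,525),(460,530)]], [onplane(sd,*D(*p),.04).round(3) for p in [(215,310),(440,318)]])
print('lid top', onplane(sd,*D(482,90),.205), onplane(sd,*D(470,200),.205))
# bars: top z .014
for nm,a,b in [('L1',(372,140),(535,160)),('L2',(347,172),(515,195)),('L3',(312,195),(483,220)),('R3',(252,290),(402,372)),('R2',(220,325),(372,410)),('R1',(180,360),(335,450))]:
    A,B=onplane(sd,*T(*a),.012),onplane(sd,*T(*b),.012); print(nm,((A+B)/2).round(4),np.linalg.norm(A-B).round(3),np.degrees(np.arctan2(*(B-A)[[1,0]])).round(1))
E
```

```text
grip top [0.50753001 0.20409539 0.089     ] [0.5087436  0.19583744 0.089     ]
head top sc [array([0.556, 0.193, 0.04 ]), array([0.445, 0.218, 0.04 ]), array([0.449, 0.244, 0.04 ])]
head top sd [array([0.457, 0.219, 0.04 ]), array([0.566, 0.183, 0.04 ]), array([0.452, 0.198, 0.04 ]), array([0.56 , 0.157, 0.04 ])]
tray [array([ 0.3862, -0.4225,  0.006 ]), array([ 0.5161, -0.5071,  0.006 ]), array([ 0.5642, -0.1385,  0.006 ]), array([ 0.6974, -0.2244,  0.006 ])]
pen,jig [array([0.408, 0.027, 0.   ]), array([ 0.468, -0.046,  0.   ]), array([ 0.617, -0.065,  0.   ])] [array([0.487, 0.133, 0.04 ]), array([0.627, 0.11 , 0.04 ])]
lid top [0.64294211 0.07929704 0.205     ] [ 0.61553687 -0.06365094  0.205     ]
L1 [ 0.5974 -0.2393  0.012 ] 0.089 -16.1
L2 [ 0.5817 -0.2651  0.012 ] 0.09 -17.1
L3 [ 0.5619 -0.2821  0.012 ] 0.09 -17.6
R3 [ 0.5176 -0.3656  0.012 ] 0.09 -42.1
R2 [ 0.5012 -0.3877  0.012 ] 0.09 -41.8
R1 [ 0.4819 -0.4091  0.012 ] 0.091 -41.8
```

Candidates: the rake is the orange head with the upright wooden block (scene 268,250; side 299,160). It could be confused with the blue vise (scene 220,275). The bars are the six brass ones inside the tray, left three at the far end in the side view (335,258), right three near (305,294). The pink bar (scene 238,245) is the look-alike, to be left alone. The crops confirm these choices, so next I rise and turn the tool.

```bash
python3 -m crank '[{"translation":[0,0,-1],"turn":1,"hand":1},{"translation":[0,0,-1],"turn":1,"hand":1},{"translation":[0,0,-1],"turn":1,"hand":1},{"translation":[0,0,-1],"turn":1,"hand":1},{"translation":[0,0,-1],"turn":1,"hand":1},{"translation":[0,0,0],"turn":1,"hand":1},{"translation":[0,0,0],"turn":1,"hand":1}]'
cat >> h.py <<'E'
def state():
    o=arm.get_obs(); from scipy.spatial.transform import Rotation as R
    return o, np.array(o['ee_pos']), R.from_quat(o['ee_rot']).as_matrix()
def delta(target, yaw_line=None):
    """rows-units to reach target in present tool axes; yaw_line: wanted direction (deg, mod 180) of tool y"""
    o,p,M=state()
    d=M.T@(np.array(target)-p)/0.02
    out=['t=%.2f'%o['time'],'pos',p.round(4).tolist(),'tooly deg %.2f'%np.degrees(np.arctan2(M[1,1],M[0,1])),'tilt %.4f'%np.arccos(-M[2,2]),'units',d.round(2).tolist()]
    if yaw_line is not None:
        a=np.degrees(np.arctan2(M[1,1],M[0,1])); e=(yaw_line-a+90)%180-90
        out+=['turn units %.2f'%(-np.radians(e)/0.1)]
    print(*out); return d
E
python3 -c "
from h import *
delta([0.42,-0.30,0.307])
print(arm.get_obs()['qpos'])"
```

```text
time: 0.73
ee_pos: [0.2538, -0.5991, 0.3091]
ee_rot: [0.988, -0.152, 0.001, 0.001]
ft_force: [0.2, 0.7, -0.9]
width: 0.0854
t=0.73 pos [0.2538, -0.5991, 0.3091] tooly deg -107.43 tilt 0.0027 units [3.45, -16.76, 0.08]
[ 1.02435952  0.38792943  0.12980723  1.49171956 -0.05152873  1.26259836
 -0.71490557]
```

```bash
python3 -m crank '[{"translation":[0.25,-1,0],"turn":0,"hand":1},{"translation":[0.25,-1,0],"turn":0,"hand":1},{"translation":[0.25,-1,0],"turn":0,"hand":1},{"translation":[0.25,-1,0],"turn":0,"hand":1},{"translation":[0.25,-1,0],"turn":0,"hand":1},{"translation":[0.25,-1,0],"turn":0,"hand":1},{"translation":[0.25,-1,0],"turn":0,"hand":1},{"translation":[0.25,-1,0],"turn":0,"hand":1},{"translation":[0.25,-1,0],"turn":0,"hand":1},{"translation":[0.25,-1,0],"turn":0,"hand":1},{"translation":[0.25,-1,0],"turn":0,"hand":1},{"translation":[0.25,-1,0],"turn":0,"hand":1},{"translation":[0.25,-1,0],"turn":0,"hand":1},{"translation":[0.25,-1,0],"turn":0,"hand":1},{"translation":[0.25,-1,0],"turn":0,"hand":1},{"translation":[0.25,-1,0],"turn":0,"hand":1},{"translation":[0.25,-1,0],"turn":0,"hand":1}]'
python3 - <<'E'
from h import *
save('wrist','w1.png'); delta([0.508,0.2,0.2],73)
E
```

```text
time: 2.15
ee_pos: [0.4353, -0.2977, 0.3074]
ee_rot: [0.989, -0.149, -0.0, -0.0]
ft_force: [-0.8, -1.3, -0.7]
width: 0.0855
t=2.20 pos [0.438, -0.2932, 0.3074] tooly deg -106.80 tilt 0.0028 units [-3.78, -24.6, 5.44] turn units 0.03
```

View pics/w1.png

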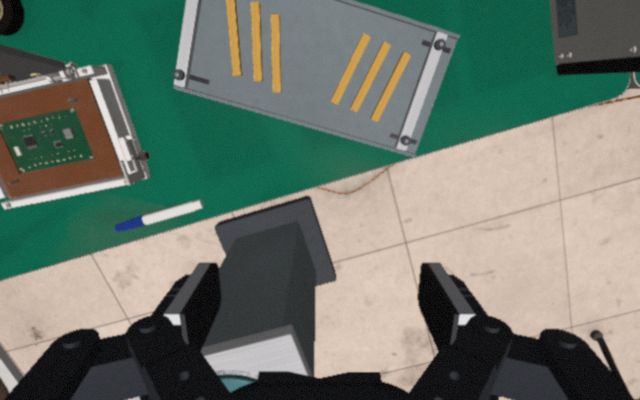

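The bars, both fences and near tray edge show, but the far edge is cut off at the top; I shift forward 12 cm to see the whole tray.

```bash
python3 -m crank '[{"translation":[1,0.4,0],"turn":0,"hand":1},{"translation":[1,0.4,0],"turn":0,"hand":1},{"translation":[1,0.4,0],"turn":0,"hand":1},{"translation":[1,0.4,0],"turn":0,"hand":1},{"translation":[1,0.4,0],"turn":0,"hand":1},{"translation":[1,0,0],"turn":0,"hand":1},{"translation":[0,0,0],"turn":0,"hand":1},{"translation":[0,0,0],"turn":0,"hand":1}]'
python3 - <<'E'
from h import *
save('wrist','w2.png'); delta([0.508,0.2,0.2],73)
E
```

```text
time: 2.87
ee_pos: [0.538, -0.372, 0.3064]
ee_rot: [0.989, -0.149, -0.001, -0.0]
ft_force: [-0.3, 0.6, -0.6]
width: 0.0856
t=2.92 pos [0.5374, -0.372, 0.3068] tooly deg -107.13 tilt 0.0017 units [-9.82, -26.9, 5.37] turn units -0.02
```

View pics/w2.png

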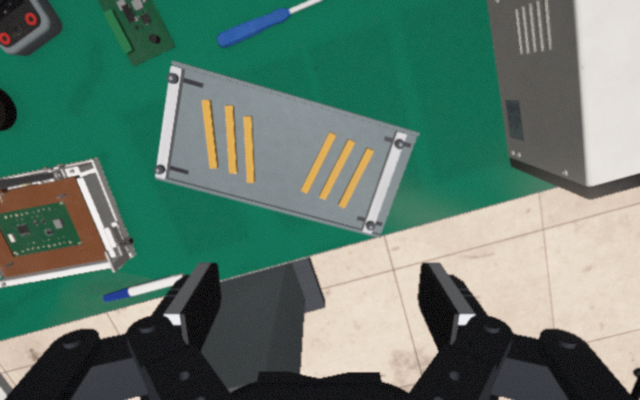

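The whole tray is in view: corners about (175,63), (418,133), (380,236), (155,178); left bars at 209–250 px, right bars at 318–356 px.

```bash
cat > meas.py <<'E'
from h import *
def bars(f,z=.014,show=True):
    hsv=cv2.cvtColor(f['frame'],cv2.COLOR_RGB2HSV)
    m=cv2.inRange(hsv,(14,110,110),(32,255,255))
    cs,_=cv2.findContours(m,cv2.RETR_EXTERNAL,cv2.CHAIN_APPROX_NONE)
    out=[]
    for c in cs:
        if cv2.contourArea(c)<150: continue
        P=np.array([onplane(f,*p[0],z)[:2] for p in c],np.float32)
        (cx,cy),(w,h),a=cv2.minAreaRect(P*1000)
        box=cv2.boxPoints(((cx,cy),(w,h),a)); e=max([box[1]-box[0],box[2]-box[1]],key=np.linalg.norm)
        ang=(np.degrees(np.arctan2(e[1],e[0]))+90)%180-90
        out.append((cx/1000,cy/1000,ang,max(w,h),min(w,h)))
    return out,m
def intray(x,y,C,th):
    c,s=np.cos(th),np.sin(th); d=np.array([x,y])-C
    return np.array([c*d[0]+s*d[1],-s*d[0]+c*d[1]])*1000
E
python3 - <<'E'
from meas import *
f=load('wrist')
im=f['frame']; hsv=cv2.cvtColor(im,cv2.COLOR_RGB2HSV)
g=cv2.inRange(hsv,(35,60,20),(95,255,255)); floor=np.zeros_like(g)
# tray = not green, in region
m=cv2.bitwise_not(g); m[:, :140]=0; m[:55]=0; m[250:]=0; m[:,430:]=0
m=cv2.morphologyEx(m,cv2.MORPH_OPEN,np.ones((7,7)))
cs,_=cv2.findContours(m,cv2.RETR_EXTERNAL,cv2.CHAIN_APPROX_NONE)
c=[c for c in cs if cv2.pointPolygonTest(c,(290,150),False)>0][0]
print(cv2.contourArea(c), cv2.boundingRect(c))
q=np.array([[175,63],[418,133],[380,236],[155,178]],np.float32)
for z in (.004,.01):
    P=np.array([onplane(f,*p[0],z)[:2] for p in c],np.float32)
    (cx,cy),(w,h),a=cv2.minAreaRect(P*1000); print('rect',cx,cy,w,h,a)
P=[onplane(f,*p,.008)[:2] for p in q]; print(np.round(P,4), np.mean(P,0))
e=(P[3]-P[2]+P[0]-P[1]); print('y dir',np.degrees(np.arctan2(e[1],e[0])),np.linalg.norm(e)/2, np.linalg.norm(P[0]-P[3]))
C=np.mean(P,0); 
b,mm=bars(f)
for r in b: print(np.round(r,4), intray(r[0],r[1],C,np.arctan2(e[1],e[0])-np.pi/2).round(1))
E
```

```text
29197.0 (155, 62, 275, 188)
rect 508.3716125488281 -346.99334716796875 413.8577575683594 190.24905395507812 57.07955551147461
rect 509.7320556640625 -347.6238098144531 408.56292724609375 187.8150634765625 57.07956314086914
[[ 0.694  -0.2303]
 [ 0.5181 -0.5051]
 [ 0.3868 -0.4203]
 [ 0.5645 -0.1412]] [ 0.54083508 -0.32422537]
y dir 57.43444421935618 0.3285841845928809 0.15721003903413164
[  0.4839  -0.408  -41.9593  89.2094  10.1351] [  -2.9 -101.3]
[  0.5029  -0.3862 -43.0619  89.0331   9.7446] [  1.4 -72.7]
[  0.5195  -0.3649 -43.0688  89.275    9.6463] [  3.9 -45.8]
[  0.5635  -0.2822 -17.8184  89.0991  10.2349] [-3.5 47.7]
[  0.5831  -0.2639 -18.0017  87.6029  10.6183] [ 3.2 73.6]
[  0.5981  -0.2398 -15.9396  88.1449  11.067 ] [  2.8 102. ]
```

```bash
python3 -m crank '[{"translation":[-0.4,-1,0],"turn":0,"hand":1},{"translation":[-0.4,-1,0],"turn":0,"hand":1},{"translation":[-0.4,-1,0],"turn":0,"hand":1},{"translation":[-0.4,-1,0],"turn":0,"hand":1},{"translation":[-0.4,-1,0],"turn":0,"hand":1},{"translation":[-0.4,-1,0],"turn":0,"hand":1},{"translation":[-0.4,-1,0],"turn":0,"hand":1},{"translation":[-0.4,-1,0],"turn":0,"hand":1},{"translation":[-0.4,-1,0],"turn":0,"hand":1},{"translation":[-0.4,-1,0],"turn":0,"hand":1},{"translation":[-0.4,-1,0],"turn":0,"hand":1},{"translation":[-0.4,-1,0],"turn":0,"hand":1},{"translation":[-0.4,-1,0],"turn":0,"hand":1},{"translation":[-0.4,-1,0],"turn":0,"hand":1},{"translation":[-0.4,-1,0],"turn":0,"hand":1},{"translation":[-0.4,-1,0],"turn":0,"hand":1},{"translation":[-0.4,-1,0],"turn":0,"hand":1},{"translation":[-0.4,-1,0],"turn":0,"hand":1},{"translation":[-0.4,-1,0],"turn":0,"hand":1},{"translation":[-0.4,-1,0],"turn":0,"hand":1}]'
python3 -m crank '[{"translation":[-0.3,-1,0],"turn":0,"hand":1},{"translation":[-0.3,-1,0],"turn":0,"hand":1},{"translation":[-0.3,-1,0],"turn":0,"hand":1},{"translation":[-0.3,-1,0],"turn":0,"hand":1},{"translation":[-0.3,-1,0],"turn":0,"hand":1},{"translation":[-0.3,-1,0],"turn":0,"hand":1},{"translation":[0,-0.9,0],"turn":0,"hand":1},{"translation":[0,0,0],"turn":0,"hand":1},{"translation":[0,0,0],"turn":0,"hand":1}]'
python3 - <<'E'
from h import *
save('wrist','w3.png'); delta([0.508,0.2,0.2],73)
E
```

```text
time: 4.58
ee_pos: [0.5017, 0.0577, 0.308]
ee_rot: [0.989, -0.149, 0.0, 0.0]
ft_force: [0.0, -0.6, 0.4]
width: 0.0855
time: 5.33
ee_pos: [0.5083, 0.1998, 0.3076]
ee_rot: [0.989, -0.148, 0.0, 0.0]
ft_force: [-0.4, -0.5, -0.8]
width: 0.0852
t=5.38 pos [0.5086, 0.1987, 0.3076] tooly deg -107.15 tilt 0.0012 units [-0.05, -0.06, 5.38] turn units -0.03
```

View pics/w3.png

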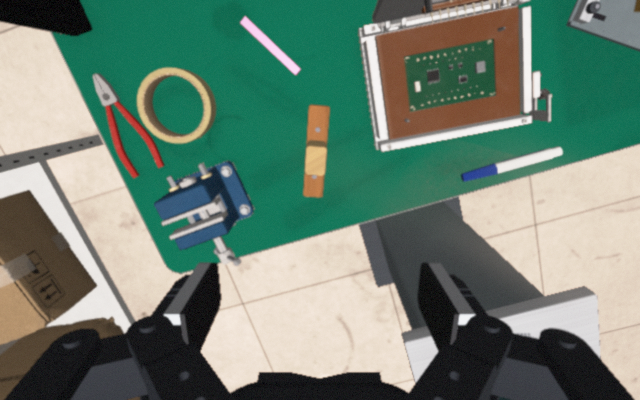

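```bash
python3 - <<'E'
from meas import *
f=load('wrist'); im=f['frame']; hsv=cv2.cvtColor(im,cv2.COLOR_RGB2HSV)
c=hsv[95:205,295:340]; print(hsv[120,318],hsv[185,313],hsv[160,316])
m=cv2.inRange(hsv,(5,90,60),(22,255,255)); w=cv2.inRange(hsv,(5,50,60),(28,255,255))
for nm,mm,z in (('all',w,.04),):
    k=np.zeros_like(mm); k[95:205,295:340]=mm[95:205,295:340]
    for rows in ((108,142),(180,194)):
        mid=[]
        for v in range(*rows):
            us=np.where(k[v])[0]; mid.append([us.min(),us.max(),v])
        mid=np.array(mid); print(nm,rows,mid.mean(0))
    cs,_=cv2.findContours(k,cv2.RETR_EXTERNAL,cv2.CHAIN_APPROX_NONE); c=max(cs,key=cv2.contourArea)
    P=np.array([onplane(f,*p[0],z)[:2] for p in c],np.float32); (cx,cy),(a,b),ang=cv2.minAreaRect(P*1000); print(cx,cy,a,b,ang)
A=onplane(f,(312+330)/2 if 0 else 318.5,106,.04);
im2=cv2.resize(im[90:210,280:350],None,fx=5,fy=5,interpolation=cv2.INTER_CUBIC); cv2.imwrite('pics/rk.png',cv2.cvtColor(im2,cv2.COLOR_RGB2BGR))
E
```

```text
[ 13 150 194] [ 13 149 188] [ 17 108 220]
all (108, 142) [307.58823529 327.61764706 124.5       ]
all (180, 194) [303.71428571 322.57142857 186.5       ]
508.8264465332031 202.7930908203125 26.604734420776367 117.74661254882812 68.7205810546875
```

View pics/rk.png

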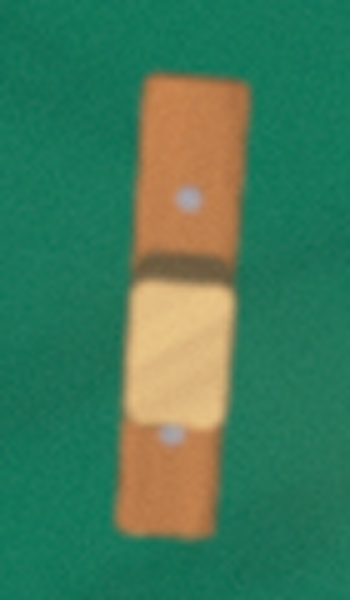

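The crop shows the rake's head with the upright grip block at (316,160); one axis reads −21.3°, so I need a small turn and shift.

```bash
python3 - <<'E'
from meas import *
f=load('wrist')
print(onplane(f,316,160.4,.089))
a=onplane(f,(149+245)/2/5+280,75/5+90,.04);b=onplane(f,(117+212)/2/5+280,535/5+90,.04)
print(a,b,(a+b)/2,np.degrees(np.arctan2(*(a-b)[[1,0]])))
# vise right-most points, heights guess
for p,z in (((253,205),.0),((228,165),0.02),((205,200),.08)): print(onplane(f,*p,z).round(3))
delta([.5085,.2025,.056],68.7)
E
```

```text
[0.50887575 0.20211248 0.089     ]
[0.56357489 0.18129344 0.04      ] [0.4534137  0.22385674 0.04      ] [0.50849429 0.20257509 0.04      ] -21.125183052034235
[0.455 0.315 0.   ]
[0.524 0.322 0.02 ]
[0.5   0.345 0.08 ]
t=5.38 pos [0.5086, 0.1987, 0.3076] tooly deg -107.15 tilt 0.0012 units [-0.06, -0.19, 12.58] turn units 0.72
```

```bash
python3 -m crank '[{"translation":[-0.06,-0.2,0],"turn":0.72,"hand":0.3},{"translation":[0,0,1],"turn":0,"hand":0.3},{"translation":[0,0,1],"turn":0,"hand":0.3},{"translation":[0,0,1],"turn":0,"hand":0.3},{"translation":[0,0,1],"turn":0,"hand":0.3},{"translation":[0,0,1],"turn":0,"hand":0.3},{"translation":[0,0,1],"turn":0,"hand":0.3},{"translation":[0,0,1],"turn":0,"hand":0.3},{"translation":[0,0,1],"turn":0,"hand":0.3},{"translation":[0,0,1],"turn":0,"hand":0.3},{"translation":[0,0,0],"turn":0,"hand":0.3},{"translation":[0,0,0],"turn":0,"hand":0.3}]'
python3 - <<'E'
from h import *
save('wrist','w4.png'); delta([0.5085,0.2025,.056],68.8)
E
```

```text
time: 6.38
ee_pos: [0.5088, 0.2022, 0.1272]
ee_rot: [0.983, -0.185, -0.001, 0.001]
ft_force: [0.9, -0.9, 0.4]
width: 0.0556
t=6.43 pos [0.5096, 0.2029, 0.1284] tooly deg -111.34 tilt 0.0007 units [-0.05, 0.04, 3.62] turn units -0.02
```

View pics/w4.png

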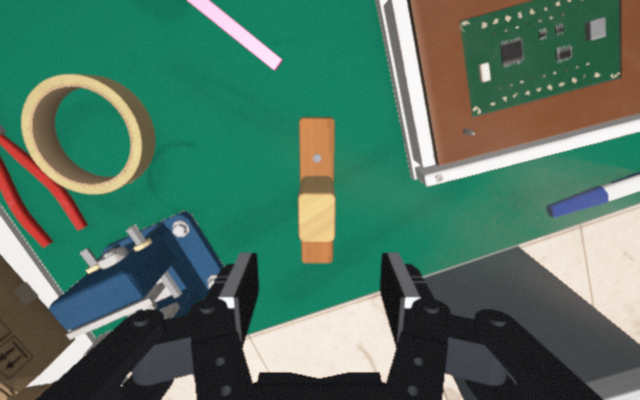

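The rake stands centred between the open fingers (head at 317,190), so I descend and close.

```bash
python3 -m crank '[{"translation":[0,0,1],"turn":0,"hand":0.3},{"translation":[0,0,1],"turn":0,"hand":0.3},{"translation":[0,0,1],"turn":0,"hand":0.3},{"translation":[0,0,0.6],"turn":0,"hand":0.3},{"translation":[0,0,0],"turn":0,"hand":0.3},{"translation":[0,0,0],"turn":0,"hand":-0.6},{"translation":[0,0,0],"turn":0,"hand":-1},{"translation":[0,0,0],"turn":0,"hand":-1},{"translation":[0,0,0],"turn":0,"hand":-1},{"translation":[0,0,0],"turn":0,"hand":-1},{"translation":[0,0,0],"turn":0,"hand":-1},{"translation":[0,0,0],"turn":0,"hand":-1},{"translation":[0,0,0],"turn":0,"hand":-1},{"translation":[0,0,0],"turn":0,"hand":-1}]' 100
python3 - <<'E'
from h import *
save('wrist','w5.png'); delta([0.5085,0.2025,.29],57.4)
E
```

```text
time: 7.6
ee_pos: [0.5105, 0.2044, 0.0576]
ee_rot: [0.983, -0.185, 0.001, -0.001]
ft_force: [-0.9, 0.1, 5.4]
width: 0.0209
t=7.65 pos [0.5105, 0.2044, 0.0576] tooly deg -111.27 tilt 0.0031 units [-0.03, 0.1, -11.62] turn units 1.98
```

View pics/w5.png

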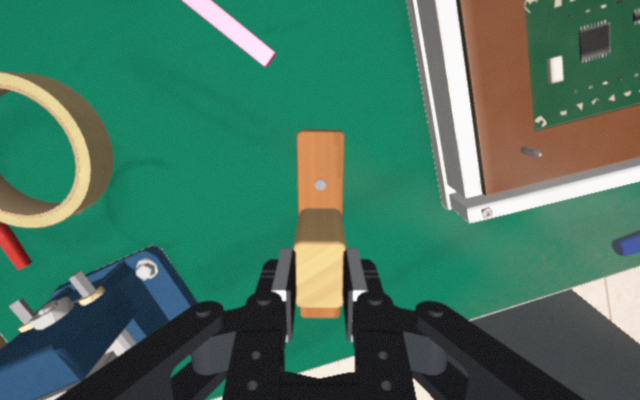

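Gripped at 21 mm opening, with the block between both pads at (320,265). I lift, turning to the tray's direction.

```bash
python3 -m crank '[{"translation":[0,0,-0.5],"turn":0,"hand":-1},{"translation":[0,0,-1],"turn":0,"hand":-1},{"translation":[0,0,-1],"turn":0,"hand":-1},{"translation":[0,0,-1],"turn":0,"hand":-1},{"translation":[0,0,-1],"turn":0,"hand":-1},{"translation":[0,0,-1],"turn":0,"hand":-1},{"translation":[0,0,-1],"turn":0,"hand":-1},{"translation":[0,0,-1],"turn":0,"hand":-1},{"translation":[0,0,-1],"turn":0,"hand":-1},{"translation":[0,0,-1],"turn":0,"hand":-1},{"translation":[0,0,-1],"turn":0.5,"hand":-1},{"translation":[0,0,-1],"turn":0.5,"hand":-1},{"translation":[0,0,-0.6],"turn":0.5,"hand":-1},{"translation":[0,0,0],"turn":0.5,"hand":-1},{"translation":[0,0,0],"turn":0,"hand":-1},{"translation":[0,0,0],"turn":0,"hand":-1}]'
python3 - <<'E'
from h import *
save('wrist','w6.png');save('side','s6.png',(200,80,440,260),3.2); delta([0.541,-.3245,.29],57.4); print(arm.get_obs()['ft_force'],arm.get_obs()['qpos'])
E
```

```text
time: 8.98
ee_pos: [0.5088, 0.2036, 0.2981]
ee_rot: [0.96, -0.281, 0.0, 0.0]
ft_force: [0.1, -0.4, -1.9]
width: 0.021
t=9.08 pos [0.5088, 0.2036, 0.2973] tooly deg -122.66 tilt 0.0009 units [15.61, 21.36, 0.38] turn units -0.01
[ 0.13444652  0.71261711 -1.25100976] [-0.12914494  0.24324852 -0.37198785  1.72842754  0.09444332  1.18840117
 -2.66733766]
```

View pics/w6.png

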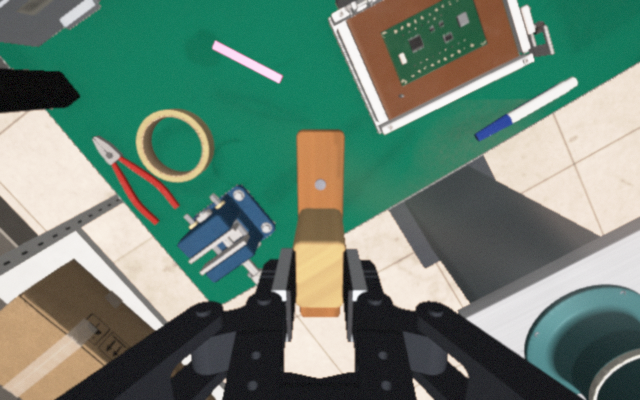

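View pics/s6.png

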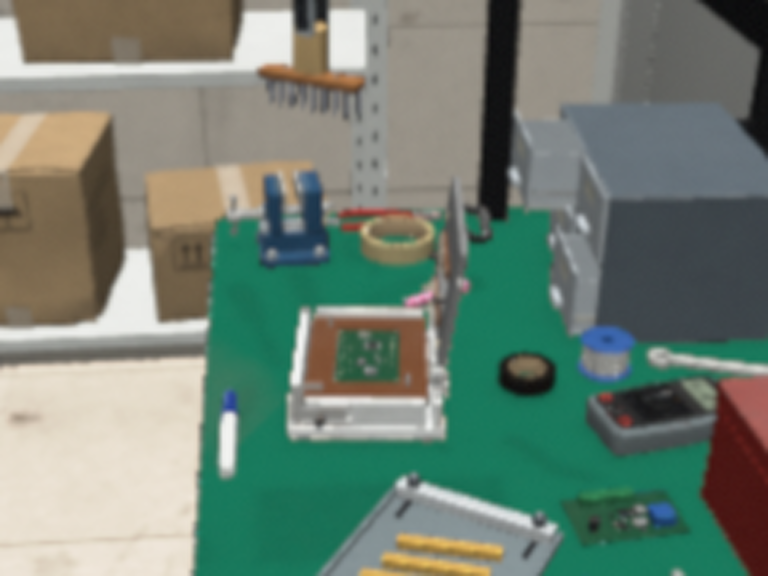

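The rake hangs level, teeth down, clear of the lid. I carry it over the jig to above the tray's middle strip.

```bash
python3 -m crank '[{"translation":[0.4,0.5,0],"turn":0,"hand":-1},{"translation":[0.75,1,0],"turn":0,"hand":-1},{"translation":[0.75,1,0],"turn":0,"hand":-1},{"translation":[0.75,1,0],"turn":0,"hand":-1},{"translation":[0.75,1,0],"turn":0,"hand":-1},{"translation":[0.75,1,0],"turn":0,"hand":-1},{"translation":[0.75,1,0],"turn":0,"hand":-1},{"translation":[0.75,1,0],"turn":0,"hand":-1},{"translation":[0.75,1,0],"turn":0,"hand":-1},{"translation":[0.75,1,0],"turn":0,"hand":-1},{"translation":[0.75,1,0],"turn":0,"hand":-1},{"translation":[0.75,1,0],"turn":0,"hand":-1},{"translation":[0.75,1,0],"turn":0,"hand":-1},{"translation":[0.75,1,0],"turn":0,"hand":-1},{"translation":[0.75,1,0],"turn":0,"hand":-1},{"translation":[0.75,1,0],"turn":0,"hand":-1},{"translation":[0.75,1,0],"turn":0,"hand":-1},{"translation":[0.75,1,0],"turn":0,"hand":-1},{"translation":[0.75,1,0],"turn":0,"hand":-1},{"translation":[0.75,1,0],"turn":0,"hand":-1}]'
python3 -m crank '[{"translation":[0.75,1,0],"turn":0,"hand":-1},{"translation":[0.2,0.8,0],"turn":0,"hand":-1},{"translation":[0,0,0.5],"turn":0,"hand":-1},{"translation":[0,0,1],"turn":0,"hand":-1},{"translation":[0,0,1],"turn":0,"hand":-1},{"translation":[0,0,1],"turn":0,"hand":-1},{"translation":[0,0,1],"turn":0,"hand":-1},{"translation":[0,0,1],"turn":0,"hand":-1},{"translation":[0,0,1],"turn":0,"hand":-1},{"translation":[0,0,0.5],"turn":0,"hand":-1},{"translation":[0,0,0],"turn":0,"hand":-1},{"translation":[0,0,0],"turn":0,"hand":-1}]'
python3 - <<'E'
from h import *
save('wrist','w7.png'); delta([0.541,-.3245,.0646],57.4); print(arm.get_obs()['ft_force'])
E
```

```text
time: 10.75
ee_pos: [0.5445, -0.2837, 0.2969]
ee_rot: [0.96, -0.281, -0.001, -0.0]
ft_force: [0.6, 0.5, -1.2]
width: 0.0207
time: 11.75
ee_pos: [0.5414, -0.3227, 0.1572]
ee_rot: [0.96, -0.281, -0.001, -0.0]
ft_force: [-0.9, -0.5, -1.1]
width: 0.0208
t=11.80 pos [0.542, -0.3232, 0.1583] tooly deg -122.70 tilt 0.0010 units [-0.01, 0.08, 4.68] turn units -0.02
[-0.13121944  0.00776075 -2.18375895]
```

View pics/w7.png

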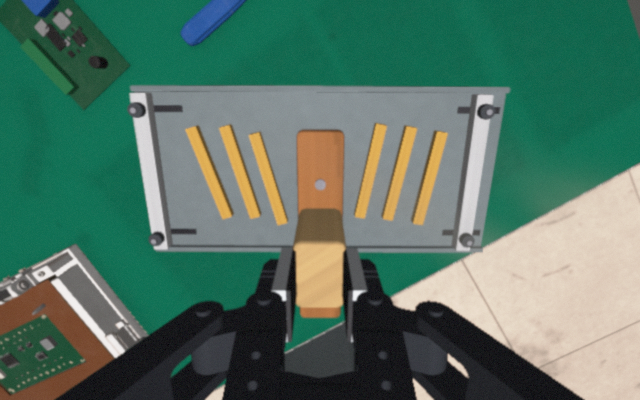

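Here the rake head (297–344 px) lies between the bar groups, parallel to the tray; fences at about 148 and 475 px. I measure the tray frame and fences from this close view.

```bash
python3 - <<'E'
from meas import *
f=load('wrist'); im=cv2.cvtColor(f['frame'],cv2.COLOR_RGB2BGR)
a=cv2.resize(im[80:260,110:250],None,fx=4,fy=4,interpolation=cv2.INTER_CUBIC)
b=cv2.resize(im[80:260,420:520],None,fx=4,fy=4,interpolation=cv2.INTER_CUBIC)
cv2.imwrite('pics/fl.png',a[:600]); cv2.imwrite('pics/fr.png',b[:600])
bs,_=bars(f)
C=np.array([.541,-.3245]);th=np.radians(57.4-90)
for r in bs: print(np.round(r,4), intray(r[0],r[1],C,th).round(1), round(r[2]+32.6,1))
for y in (20,40,60): pass
A=onplane(f,140,88,.01);B=onplane(f,505,91,.01);print('far lip',np.degrees(np.arctan2(*(A-B)[[1,0]])), intray(*A[:2],C,th),intray(*B[:2],C,th))
E
```

```text
[  0.455   -0.2681 -32.6131 101.6187  49.7327] [-102.8    1.2] -0.0
[  0.5636  -0.2821 -17.8312  89.6905  10.5568] [-3.8 47.9] 14.8
[  0.4842  -0.4079 -42.0032  89.4837  10.8473] [  -3.  -100.9] -9.4
[  0.5978  -0.2395 -15.7625  89.3727  10.9124] [  2.1 102.3] 16.8
[  0.5033  -0.386  -43.0742  89.706   10.7668] [  1.4 -72.1] -10.5
[  0.5831  -0.2639 -18.0513  89.4907  11.0598] [ 2.8 73.7] 14.5
[  0.5195  -0.3645 -43.0212  89.5703  10.3386] [  3.5 -45.3] -10.4
far lip 56.94736127792237 [ 78.17371867 157.0970101 ] [  75.65819322 -161.31585639]
```

View pics/fl.png

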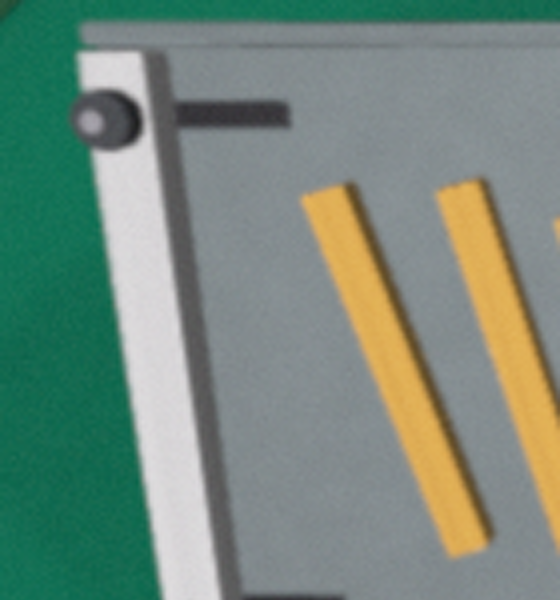

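View pics/fr.png

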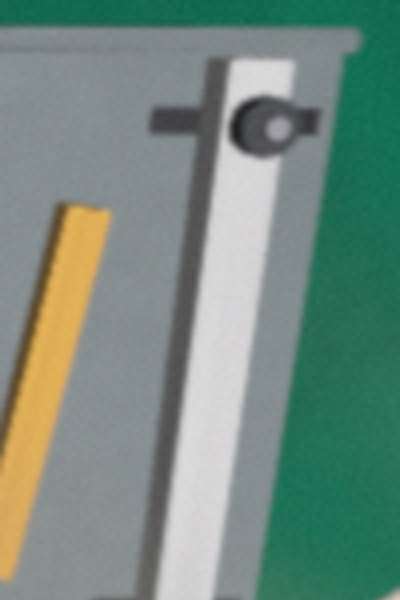

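```bash
python3 - <<'E'
from meas import *
f=load('wrist'); C=np.array([.541,-.3245]);th=np.radians(57.3-90)
for nm,u,v,z in [('L',145.75,93,.018),('L',165,230,.018),('L',151.2,93.7,.004),('L',170,230,.004),('R',477.5,95,.018),('R',458.75,230,.018),('R',472.5,95,.004),('R',454.5,228,.004)]:
    print(nm,z,intray(*onplane(f,u,v,z)[:2],C,th).round(1))
E
```

```text
L 0.018 [ 73.9 149. ]
L 0.018 [-52.7 149.7]
L 0.004 [ 73.  150.9]
L 0.004 [-58.8 151.4]
R 0.018 [  72.6 -134. ]
R 0.018 [ -52.3 -133.7]
R 0.004 [  72.3 -135.7]
R 0.004 [ -56.1 -135.3]
```

The left fence face reads about y = +150 mm, the right about −135 mm. I lower the rake into the free strip, stopping the tips about 2 mm above the floor.

```bash
python3 -m crank '[{"translation":[0,0.05,1],"turn":0,"hand":-1},{"translation":[0,0.03,1],"turn":0,"hand":-1},{"translation":[0,0,1],"turn":0,"hand":-1},{"translation":[0,0,0.8],"turn":0,"hand":-1},{"translation":[0,0,0.5],"turn":0,"hand":-1},{"translation":[0,0,0.2],"turn":0,"hand":-1},{"translation":[0,0,0],"turn":0,"hand":-1},{"translation":[0,0,0],"turn":0,"hand":-1}]'
python3 - <<'E'
from h import *
for i in range(1):
  delta([0.541,-.3245,.064],57.3); print(arm.get_obs()['ft_force'])
E
python3 -m crank '[{"translation":[0,0,0.05],"turn":0,"hand":-1},{"translation":[0,0,0],"turn":0,"hand":-1}]'
python3 - <<'E'
from h import *
save('wrist','w8.png');delta([0.541,-.3245,.064],57.3); print(arm.get_obs()['ft_force'])
E
```

```text
time: 12.47
ee_pos: [0.5414, -0.3251, 0.0688]
ee_rot: [0.959, -0.282, 0.001, 0.0]
ft_force: [0.3, 0.3, -1.7]
width: 0.0208
t=12.47 pos [0.5414, -0.3251, 0.0688] tooly deg -122.73 tilt 0.0020 units [-0.03, -0.01, 0.24] turn units -0.00
[ 0.29006095  0.29167148 -1.65415871]
time: 12.63
ee_pos: [0.5413, -0.325, 0.0677]
ee_rot: [0.959, -0.282, 0.001, 0.0]
ft_force: [-0.3, -0.6, -1.9]
width: 0.0206
t=12.68 pos [0.541, -0.3249, 0.0675] tooly deg -122.73 tilt 0.0015 units [-0.01, -0.02, 0.18] turn units -0.01
[-0.64356236 -0.07393043 -2.70356284]
```

View pics/w8.png

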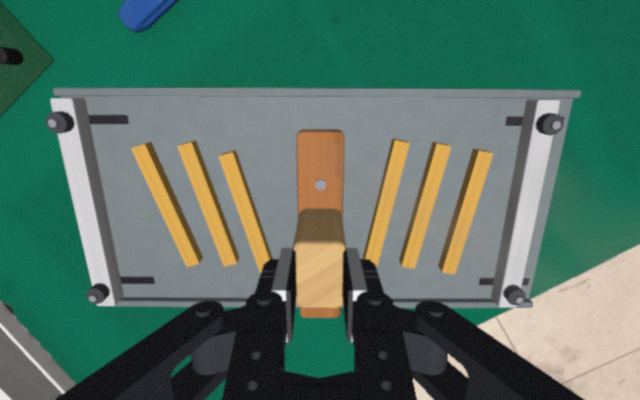

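The rake is still centred (head 297–344 px) and the bars untouched. I lower the last 3.5 mm and start combing left slowly.

```bash
python3 -m crank '[{"translation":[0,0,0.18],"turn":0,"hand":-1},{"translation":[0,0,0],"turn":0,"hand":-1},{"translation":[0,-0.2,0],"turn":0,"hand":-1},{"translation":[0,-0.2,0],"turn":0,"hand":-1},{"translation":[0,-0.2,0],"turn":0,"hand":-1},{"translation":[0,-0.2,0],"turn":0,"hand":-1},{"translation":[0,-0.2,0],"turn":0,"hand":-1},{"translation":[0,-0.2,0],"turn":0,"hand":-1},{"translation":[0,-0.2,0],"turn":0,"hand":-1},{"translation":[0,-0.2,0],"turn":0,"hand":-1},{"translation":[0,-0.2,0],"turn":0,"hand":-1},{"translation":[0,-0.2,0],"turn":0,"hand":-1},{"translation":[0,-0.2,0],"turn":0,"hand":-1},{"translation":[0,-0.2,0],"turn":0,"hand":-1}]'
cat >> meas.py <<'E'
C=np.array([.541,-.3245]);TH=np.radians(57.3-90)
def tf():
    o=arm.get_obs(); p=np.array(o['ee_pos']); F=np.array(o['ft_force']); c,s=np.cos(TH),np.sin(TH)
    print('t %.2f'%o['time'],'tray xy mm',intray(p[0],p[1],C,TH).round(1),'z %.4f'%p[2],'F tray xyz',np.round([c*F[0]+s*F[1],-s*F[0]+c*F[1],F[2]],1))
E
python3 - <<'E'
from meas import *
save('wrist','w9.png');tf()
E
```

```text
time: 13.85
ee_pos: [0.5665, -0.2842, 0.063]
ee_rot: [0.959, -0.282, -0.0, 0.0]
ft_force: [0.0, -1.5, -1.8]
width: 0.021
t 13.90 tray xy mm [-0.3 49.1] z 0.0630 F tray xyz [-0.3  1.2 -1.6]
```

View pics/w9.png

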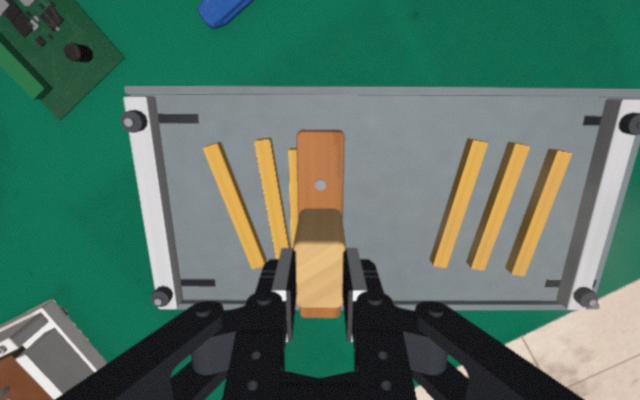

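Bars 3 and 2 are already straightening at 275–300 px. I continue to about 10 mm short of the expected stop.

```bash
python3 -m crank '[{"translation":[0,-0.2,0],"turn":0,"hand":-1},{"translation":[0,-0.2,0],"turn":0,"hand":-1},{"translation":[0,-0.2,0],"turn":0,"hand":-1},{"translation":[0,-0.2,0],"turn":0,"hand":-1},{"translation":[0,-0.2,0],"turn":0,"hand":-1},{"translation":[0,-0.2,0],"turn":0,"hand":-1},{"translation":[0,-0.2,0],"turn":0,"hand":-1},{"translation":[0,-0.2,0],"turn":0,"hand":-1},{"translation":[0,-0.2,0],"turn":0,"hand":-1},{"translation":[0,-0.2,0],"turn":0,"hand":-1},{"translation":[0,-0.2,0],"turn":0,"hand":-1},{"translation":[0,-0.1,0],"turn":0,"hand":-1},{"translation":[0,0,0],"turn":0,"hand":-1}]'
python3 - <<'E'
from meas import *
tf();save('wrist','w10.png');tf()
E
```

```text
time: 14.98
ee_pos: [0.5919, -0.2446, 0.0629]
ee_rot: [0.96, -0.281, 0.0, -0.0]
ft_force: [0.4, 0.6, -1.7]
width: 0.0203
t 14.98 tray xy mm [-0.4 94.7] z 0.0629 F tray xyz [-0.   0.8 -1.7]
t 15.03 tray xy mm [-0.4 94.4] z 0.0629 F tray xyz [ 0.3 -0.4 -1.1]
```

View pics/w10.png

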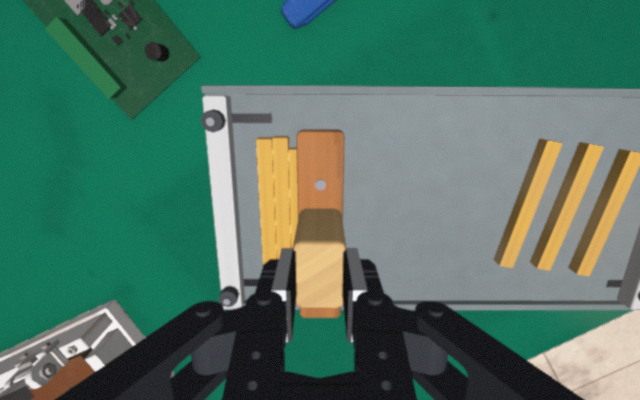

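The three left bars are side by side at 257–297 px, with a gap to the fence (face at ~232 px). I measure it.

```bash
python3 - <<'E'
from meas import *
f=load('wrist'); im=cv2.cvtColor(f['frame'],cv2.COLOR_RGB2BGR)
cv2.imwrite('pics/g.png',cv2.resize(im[90:270,195:305],None,fx=4,fy=4,interpolation=cv2.INTER_CUBIC)[:600])
E
```

```text
(no output)
```

View pics/g.png

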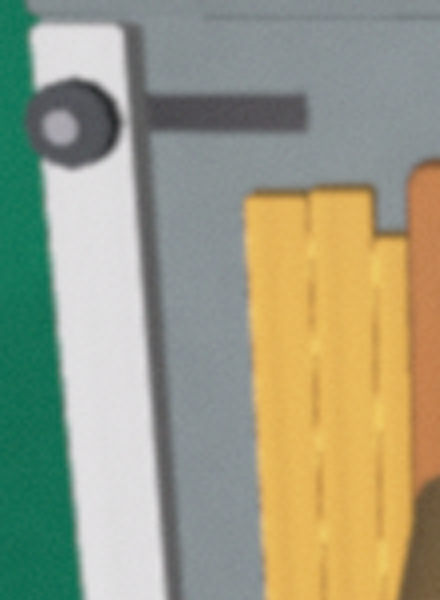

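```bash
python3 - <<'E'
from meas import *
f=load('wrist')
for n,u,v,z in [('bar',256.75,138.75,.014),('bar',261.25,237.5,.014),('f18',229.25,138.75,.018),('f18',237,237.5,.018),('f4',233.25,138.75,.004)]:
    print(n,intray(*onplane(f,u,v,z)[:2],C,TH).round(1))
E
```

```text
bar [ 48.5 133.1]
bar [-18.7 133.7]
f18 [ 49.1 149.3]
f18 [-16.9 149.3]
f4 [ 47.1 150.3]
```

Gap about 16 mm. I advance 12 mm, then take small steps.

```bash
python3 -m crank '[{"translation":[0,-0.1,0],"turn":0,"hand":-1},{"translation":[0,-0.1,0],"turn":0,"hand":-1},{"translation":[0,-0.1,0],"turn":0,"hand":-1},{"translation":[0,-0.1,0],"turn":0,"hand":-1},{"translation":[0,-0.1,0],"turn":0,"hand":-1},{"translation":[0,-0.1,0],"turn":0,"hand":-1},{"translation":[0,0,0],"turn":0,"hand":-1},{"translation":[0,0,0],"turn":0,"hand":-1}]'
python3 -c "
from meas import *
tf()"
python3 -m crank '[{"translation":[0,-0.05,0],"turn":0,"hand":-1},{"translation":[0,0,0],"turn":0,"hand":-1},{"translation":[0,-0.05,0],"turn":0,"hand":-1},{"translation":[0,0,0],"turn":0,"hand":-1}]'
python3 -c "
from meas import *
tf()"
```

```text
time: 15.7
ee_pos: [0.5981, -0.2349, 0.0629]
ee_rot: [0.96, -0.282, 0.0, -0.0]
ft_force: [0.2, 0.6, -1.0]
width: 0.0205
t 15.70 tray xy mm [ -0.3 106.2] z 0.0629 F tray xyz [-0.2  0.6 -1. ]
time: 16.03
ee_pos: [0.5989, -0.2339, 0.063]
ee_rot: [0.959, -0.282, -0.0, 0.0]
ft_force: [-0.9, -0.5, -1.8]
width: 0.0205
t 16.03 tray xy mm [ -0.3 107.5] z 0.0630 F tray xyz [-0.5 -0.9 -1.8]
```

```bash
python3 -m crank '[{"translation":[0,-0.05,0],"turn":0,"hand":-1},{"translation":[0,0,0],"turn":0,"hand":-1}]'
python3 -c "
from meas import *
tf()"
python3 -m crank '[{"translation":[0,-0.05,0],"turn":0,"hand":-1},{"translation":[0,0,0],"turn":0,"hand":-1}]'
python3 -c "
from meas import *
tf()"
```

```text
time: 16.2
ee_pos: [0.5995, -0.2329, 0.063]
ee_rot: [0.959, -0.282, 0.0, 0.0]
ft_force: [-1.0, 0.0, -1.7]
width: 0.0204
t 16.20 tray xy mm [ -0.2 108.7] z 0.0630 F tray xyz [-0.8 -0.5 -1.7]
time: 16.37
ee_pos: [0.6001, -0.2319, 0.063]
ee_rot: [0.96, -0.282, 0.0, -0.0]
ft_force: [-0.8, -0.6, -2.0]
width: 0.0205
t 16.37 tray xy mm [ -0.3 109.8] z 0.0630 F tray xyz [-0.4 -1.  -2. ]
```

Still free; half-millimetre steps from here.

```bash
python3 -m crank '[{"translation":[0,-0.03,0],"turn":0,"hand":-1},{"translation":[0,0,0],"turn":0,"hand":-1}]'
python3 -c "
from meas import *
tf()"
python3 -m crank '[{"translation":[0,-0.03,0],"turn":0,"hand":-1},{"translation":[0,0,0],"turn":0,"hand":-1}]'
python3 -c "
from meas import *
tf()"
```

```text
time: 16.53
ee_pos: [0.6004, -0.2315, 0.063]
ee_rot: [0.959, -0.282, 0.0, 0.0]
ft_force: [-0.2, 0.1, -2.4]
width: 0.0209
t 16.53 tray xy mm [ -0.2 110.3] z 0.0630 F tray xyz [-0.2 -0.1 -2.4]
time: 16.7
ee_pos: [0.6007, -0.231, 0.063]
ee_rot: [0.959, -0.282, 0.0, -0.0]
ft_force: [-1.1, -1.4, -1.3]
width: 0.0205
t 16.70 tray xy mm [ -0.3 110.9] z 0.0630 F tray xyz [-0.2 -1.8 -1.3]
```

```bash
python3 -m crank '[{"translation":[0,-0.03,0],"turn":0,"hand":-1},{"translation":[0,0,0],"turn":0,"hand":-1}]'
python3 -c "
from meas import *
tf()"
```

```text
time: 16.87
ee_pos: [0.6008, -0.2308, 0.063]
ee_rot: [0.959, -0.282, -0.0, 0.0]
ft_force: [-0.1, -1.2, -1.2]
width: 0.0208
t 16.87 tray xy mm [ -0.3 111.2] z 0.0630 F tray xyz [ 0.6 -1.1 -1.2]
```

```bash
python3 -m crank '[{"translation":[0,-0.03,0],"turn":0,"hand":-1},{"translation":[0,0,0],"turn":0,"hand":-1}]'
python3 -c "
from meas import *
tf();save('wrist','w11.png',(150,80,340,300),2.6);tf()"
```

```text
time: 17.03
ee_pos: [0.601, -0.2306, 0.063]
ee_rot: [0.959, -0.282, -0.0, 0.0]
ft_force: [-1.6, -1.9, 0.5]
width: 0.0204
t 17.03 tray xy mm [ -0.3 111.4] z 0.0630 F tray xyz [-0.3 -2.4  0.5]
t 17.08 tray xy mm [ -0.3 111.4] z 0.0630 F tray xyz [-0.  -3.1 -0.9]
```

View pics/w11.png

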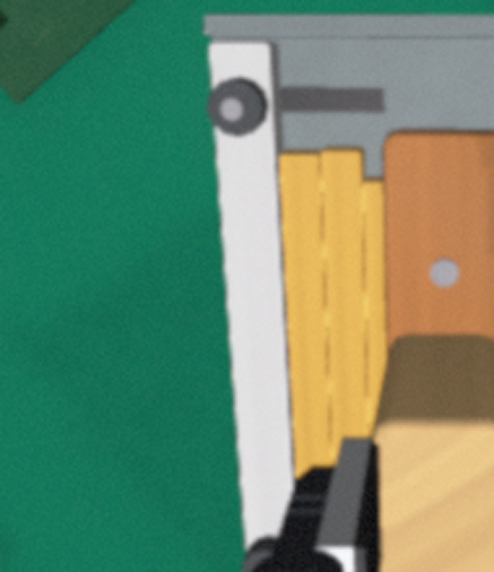

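The bars now touch the fence (column 280–385 in the crop) and about 3 N builds up. I increase in small steps.

```bash
python3 -m crank '[{"translation":[0,-0.03,0],"turn":0,"hand":-1},{"translation":[0,0,0],"turn":0,"hand":-1},{"translation":[0,-0.03,0],"turn":0,"hand":-1},{"translation":[0,0,0],"turn":0,"hand":-1}]'
python3 -c "
from meas import *
tf()"
python3 -m crank '[{"translation":[0,-0.03,0],"turn":0,"hand":-1},{"translation":[0,0,0],"turn":0,"hand":-1},{"translation":[0,0,0],"turn":0,"hand":-1}]'
python3 -c "
from meas import *
tf()"
```

```text
time: 17.42
ee_pos: [0.6013, -0.2301, 0.063]
ee_rot: [0.959, -0.282, -0.0, 0.001]
ft_force: [-3.2, -4.1, 1.6]
width: 0.0207
t 17.42 tray xy mm [ -0.3 112. ] z 0.0630 F tray xyz [-0.4 -5.2  1.6]
time: 17.67
ee_pos: [0.6014, -0.23, 0.063]
ee_rot: [0.959, -0.282, -0.0, 0.001]
ft_force: [-3.8, -4.6, 0.6]
width: 0.0202
t 17.67 tray xy mm [ -0.2 112.1] z 0.0630 F tray xyz [-0.7 -5.9  0.6]
```

```bash
python3 -m crank '[{"translation":[0,-0.03,0],"turn":0,"hand":-1},{"translation":[0,0,0],"turn":0,"hand":-1},{"translation":[0,0,0],"turn":0,"hand":-1}]'
python3 -c "
from meas import *
tf()"
python3 -m crank '[{"translation":[0,-0.03,0],"turn":0,"hand":-1},{"translation":[0,0,0],"turn":0,"hand":-1},{"translation":[0,0,0],"turn":0,"hand":-1},{"translation":[0,0,0],"turn":0,"hand":-1},{"translation":[0,0,0],"turn":0,"hand":-1},{"translation":[0,0,0],"turn":0,"hand":-1},{"translation":[0,0,0],"turn":0,"hand":-1}]'
python3 -c "
from meas import *
tf();save('wrist','w12.png',(150,80,340,300),2.6);save('side','s12.png',(280,220,400,310),6);tf()"
```

```text
time: 17.92
ee_pos: [0.6015, -0.2299, 0.063]
ee_rot: [0.959, -0.282, -0.001, 0.001]
ft_force: [-3.9, -4.4, 1.6]
width: 0.0209
t 17.92 tray xy mm [ -0.2 112.3] z 0.0630 F tray xyz [-0.9 -5.8  1.6]
time: 18.5
ee_pos: [0.6016, -0.2298, 0.063]
ee_rot: [0.959, -0.282, -0.001, 0.001]
ft_force: [-4.6, -6.4, 1.6]
width: 0.0206
t 18.50 tray xy mm [ -0.2 112.4] z 0.0630 F tray xyz [-0.4 -7.9  1.6]
t 18.60 tray xy mm [ -0.2 112.4] z 0.0630 F tray xyz [-1.3 -7.7  1.1]
```

View pics/w12.png

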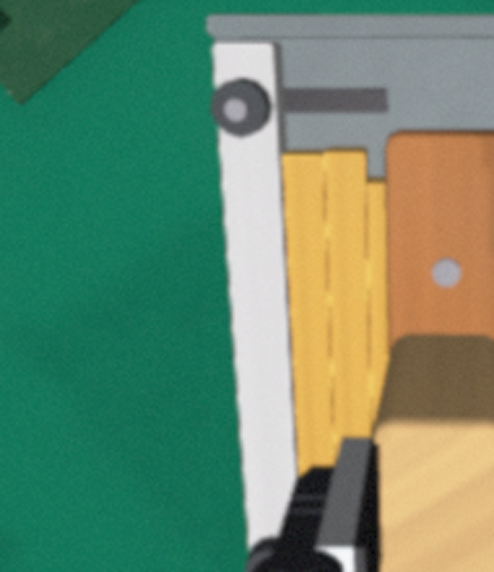

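View pics/s12.png

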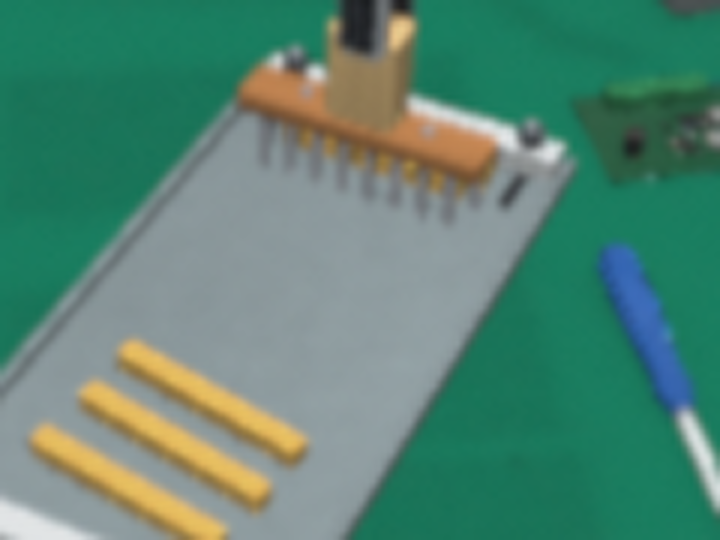

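About 7.8 N was held for over half a second, with the bars parallel and gap-free against the left fence. I now back off and cross to the free strip's right side.

```bash
python3 -m crank '[{"translation":[0,0.1,0],"turn":0,"hand":-1},{"translation":[0,0.2,0],"turn":0,"hand":-1},{"translation":[0,0.5,0],"turn":0,"hand":-1},{"translation":[0,0.5,0],"turn":0,"hand":-1},{"translation":[0,0.5,0],"turn":0,"hand":-1},{"translation":[0,0.5,0],"turn":0,"hand":-1},{"translation":[0,0.5,0],"turn":0,"hand":-1},{"translation":[0,0.5,0],"turn":0,"hand":-1},{"translation":[0,0.5,0],"turn":0,"hand":-1},{"translation":[0,0.5,0],"turn":0,"hand":-1},{"translation":[0,0.5,0],"turn":0,"hand":-1},{"translation":[0,0.5,0],"turn":0,"hand":-1},{"translation":[0,0.4,0],"turn":0,"hand":-1},{"translation":[0,0,0],"turn":0,"hand":-1},{"translation":[0,0,0],"turn":0,"hand":-1}]'
python3 -c "
from meas import *
tf();save('wrist','w13.png');delta([.541,-.3245,.063],57.3)"
```

```text
time: 19.85
ee_pos: [0.541, -0.324, 0.063]
ee_rot: [0.959, -0.282, 0.0, -0.0]
ft_force: [-0.5, 0.2, -1.3]
width: 0.0205
t 19.85 tray xy mm [-0.3  0.4] z 0.0630 F tray xyz [-0.6 -0.1 -1.3]
t=19.90 pos [0.5415, -0.3231, 0.063] tooly deg -122.72 tilt 0.0005 units [0.02, 0.07, 0.0] turn units -0.00
```

View pics/w13.png

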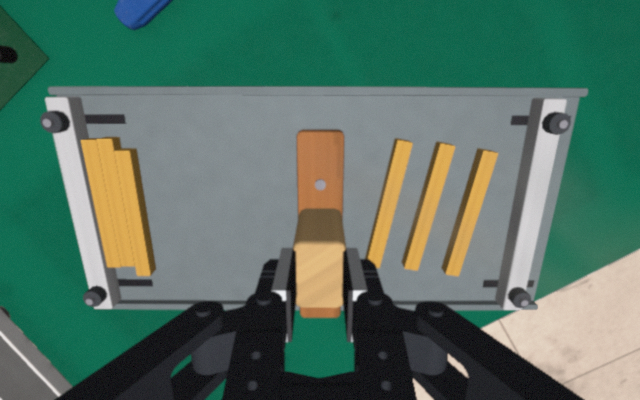

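The left row stays snug at the fence (85–150 px). Now I comb the right three.

```bash
python3 -m crank '[{"translation":[0,0.2,0],"turn":0,"hand":-1},{"translation":[0,0.2,0],"turn":0,"hand":-1},{"translation":[0,0.2,0],"turn":0,"hand":-1},{"translation":[0,0.2,0],"turn":0,"hand":-1},{"translation":[0,0.2,0],"turn":0,"hand":-1},{"translation":[0,0.2,0],"turn":0,"hand":-1},{"translation":[0,0.2,0],"turn":0,"hand":-1},{"translation":[0,0.2,0],"turn":0,"hand":-1},{"translation":[0,0.2,0],"turn":0,"hand":-1},{"translation":[0,0.2,0],"turn":0,"hand":-1},{"translation":[0,0.2,0],"turn":0,"hand":-1},{"translation":[0,0.2,0],"turn":0,"hand":-1},{"translation":[0,0.2,0],"turn":0,"hand":-1},{"translation":[0,0.2,0],"turn":0,"hand":-1},{"translation":[0,0.2,0],"turn":0,"hand":-1},{"translation":[0,0.2,0],"turn":0,"hand":-1},{"translation":[0,0.2,0],"turn":0,"hand":-1},{"translation":[0,0.2,0],"turn":0,"hand":-1},{"translation":[0,0,0],"turn":0,"hand":-1}]'
python3 -c "
from meas import *
tf();save('wrist','w14.png');tf()"
```

```text
time: 21.48
ee_pos: [0.5015, -0.3852, 0.063]
ee_rot: [0.959, -0.282, -0.0, 0.0]
ft_force: [-0.3, -0.7, -2.3]
width: 0.0206
t 21.48 tray xy mm [ -0.4 -72.4] z 0.0630 F tray xyz [ 0.1 -0.8 -2.3]
t 21.53 tray xy mm [ -0.4 -72. ] z 0.0629 F tray xyz [ 0.   0.4 -2.7]
```

View pics/w14.png

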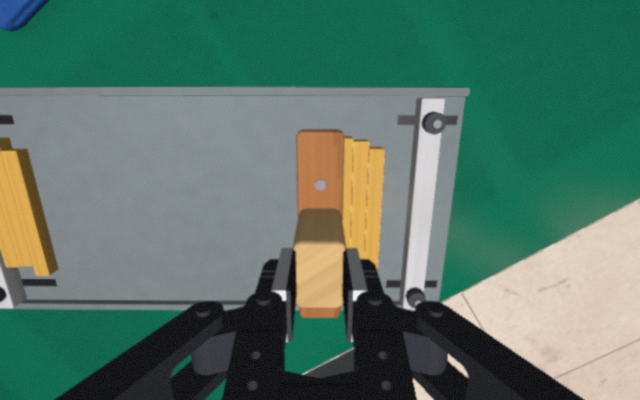

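The right three are aligned at 345–384 px, with about 22 mm to the fence. I advance 17 mm.

```bash
python3 -m crank '[{"translation":[0,0.15,0],"turn":0,"hand":-1},{"translation":[0,0.15,0],"turn":0,"hand":-1},{"translation":[0,0.15,0],"turn":0,"hand":-1},{"translation":[0,0.1,0],"turn":0,"hand":-1},{"translation":[0,0.1,0],"turn":0,"hand":-1},{"translation":[0,0.1,0],"turn":0,"hand":-1},{"translation":[0,0.1,0],"turn":0,"hand":-1},{"translation":[0,0,0],"turn":0,"hand":-1},{"translation":[0,0,0],"turn":0,"hand":-1}]'
python3 -c "
from meas import *
tf();f=save('wrist','w15.png',(300,80,490,300),2.6)
"
```

```text
time: 22.28
ee_pos: [0.4928, -0.3988, 0.0629]
ee_rot: [0.959, -0.282, -0.0, 0.0]
ft_force: [-0.6, -0.2, -1.6]
width: 0.0203
t 22.28 tray xy mm [ -0.4 -88.6] z 0.0629 F tray xyz [-0.4 -0.5 -1.6]
```

View pics/w15.png

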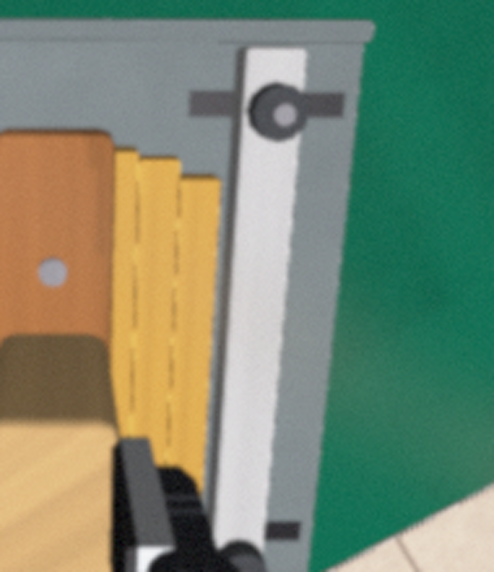

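A gap of about 5 mm remains (220 to 233 in the crop).

```bash
python3 -m crank '[{"translation":[0,0.05,0],"turn":0,"hand":-1},{"translation":[0,0.05,0],"turn":0,"hand":-1},{"translation":[0,0.05,0],"turn":0,"hand":-1},{"translation":[0,0,0],"turn":0,"hand":-1},{"translation":[0,0,0],"turn":0,"hand":-1}]'
python3 -c "
from meas import *
tf()"
python3 -m crank '[{"translation":[0,0.03,0],"turn":0,"hand":-1},{"translation":[0,0,0],"turn":0,"hand":-1},{"translation":[0,0.03,0],"turn":0,"hand":-1},{"translation":[0,0,0],"turn":0,"hand":-1}]'
python3 -c "
from meas import *
tf()"
```

```text
time: 22.75
ee_pos: [0.4915, -0.4009, 0.063]
ee_rot: [0.959, -0.282, -0.0, 0.0]
ft_force: [0.4, 0.2, -0.8]
width: 0.0201
t 22.75 tray xy mm [ -0.4 -91.1] z 0.0630 F tray xyz [ 0.3  0.3 -0.8]
time: 23.08
ee_pos: [0.491, -0.4017, 0.063]
ee_rot: [0.959, -0.282, 0.0, -0.0]
ft_force: [0.8, 1.5, -1.9]
width: 0.0206
t 23.08 tray xy mm [ -0.4 -91.9] z 0.0630 F tray xyz [-0.1  1.7 -1.9]
```

```bash
python3 -m crank '[{"translation":[0,0.03,0],"turn":0,"hand":-1},{"translation":[0,0,0],"turn":0,"hand":-1}]'
python3 -c "
from meas import *
tf()"
```

```text
time: 23.25
ee_pos: [0.491, -0.4019, 0.063]
ee_rot: [0.96, -0.282, 0.0, -0.0]
ft_force: [1.3, 1.9, -1.0]
width: 0.0209
t 23.25 tray xy mm [ -0.3 -92.2] z 0.0630 F tray xyz [ 0.1  2.3 -1. ]
```

Contact (about 2 N); I build up as before.

```bash
python3 -m crank '[{"translation":[0,0.03,0],"turn":0,"hand":-1},{"translation":[0,0,0],"turn":0,"hand":-1},{"translation":[0,0.03,0],"turn":0,"hand":-1},{"translation":[0,0,0],"turn":0,"hand":-1}]'
python3 -c "
from meas import *
tf()"
python3 -m crank '[{"translation":[0,0.03,0],"turn":0,"hand":-1},{"translation":[0,0,0],"turn":0,"hand":-1},{"translation":[0,0,0],"turn":0,"hand":-1}]'
python3 -c "
from meas import *
tf()"
```

```text
time: 23.58
ee_pos: [0.4907, -0.4024, 0.0631]
ee_rot: [0.96, -0.282, 0.0, -0.001]
ft_force: [3.3, 4.4, -1.0]
width: 0.0205
t 23.58 tray xy mm [ -0.3 -92.7] z 0.0631 F tray xyz [ 0.4  5.5 -1. ]
time: 23.83
ee_pos: [0.4906, -0.4025, 0.0631]
ee_rot: [0.96, -0.281, 0.0, -0.001]
ft_force: [3.7, 4.7, -1.1]
width: 0.0205
t 23.83 tray xy mm [ -0.3 -92.9] z 0.0631 F tray xyz [ 0.6  6.  -1.1]
```

```bash
python3 -m crank '[{"translation":[0,0.03,0],"turn":0,"hand":-1},{"translation":[0,0,0],"turn":0,"hand":-1},{"translation":[0,0,0],"turn":0,"hand":-1}]'
python3 -c "
from meas import *
tf()"
```

```text
time: 24.08
ee_pos: [0.4905, -0.4027, 0.0631]
ee_rot: [0.96, -0.281, 0.0, -0.001]
ft_force: [3.4, 6.5, 0.3]
width: 0.0206
t 24.08 tray xy mm [ -0.3 -93. ] z 0.0631 F tray xyz [-0.6  7.3  0.3]
```

```bash
python3 -m crank '[{"translation":[0,0,0],"turn":0,"hand":-1},{"translation":[0,0,0],"turn":0,"hand":-1},{"translation":[0,0,0],"turn":0,"hand":-1},{"translation":[0,0,0],"turn":0,"hand":-1},{"translation":[0,0,0],"turn":0,"hand":-1}]'
python3 -c "
from meas import *
tf();f=save('wrist','w16.png',(300,80,490,300),2.6)
"
python3 -m crank '[{"translation":[0,0,0],"turn":0,"hand":-1}]'
python3 -c "
from meas import *
tf()"
```

```text
time: 24.5
ee_pos: [0.4906, -0.4027, 0.0631]
ee_rot: [0.96, -0.281, 0.0, -0.001]
ft_force: [4.5, 6.3, -1.0]
width: 0.0203
t 24.50 tray xy mm [ -0.2 -93. ] z 0.0631 F tray xyz [ 0.3  7.7 -1. ]
time: 24.63
ee_pos: [0.4905, -0.4027, 0.0631]
ee_rot: [0.96, -0.281, 0.0, -0.001]
ft_force: [3.2, 5.7, 0.1]
width: 0.0207
t 24.63 tray xy mm [ -0.3 -93. ] z 0.0631 F tray xyz [-0.4  6.5  0.1]
```

View pics/w16.png

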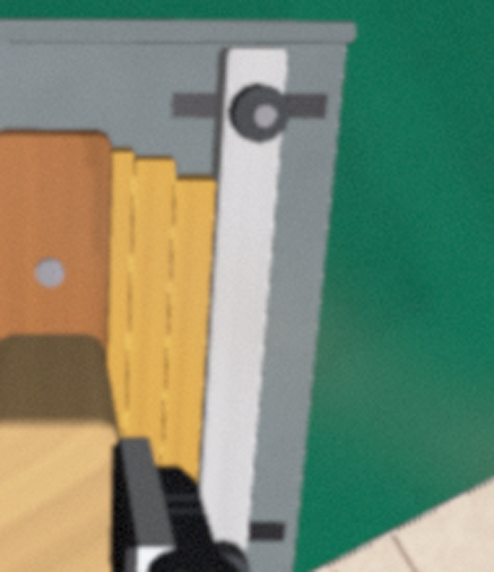

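Right row snug with about 7 N. One slightly firmer hold for certainty, then back off; meanwhile I check a free placing spot.

```bash
python3 -m crank '[{"translation":[0,0.03,0],"turn":0,"hand":-1},{"translation":[0,0,0],"turn":0,"hand":-1},{"translation":[0,0,0],"turn":0,"hand":-1},{"translation":[0,0,0],"turn":0,"hand":-1},{"translation":[0,0,0],"turn":0,"hand":-1}]'
python3 -c "
from meas import *
tf()"
python3 -m crank '[{"translation":[0,-0.1,0],"turn":0,"hand":-1},{"translation":[0,-0.2,0],"turn":0,"hand":-1},{"translation":[0,-0.5,0],"turn":0,"hand":-1},{"translation":[0,-0.5,0],"turn":0,"hand":-1},{"translation":[0,-0.5,0],"turn":0,"hand":-1},{"translation":[0,-0.5,0],"turn":0,"hand":-1},{"translation":[0,-0.5,0],"turn":0,"hand":-1},{"translation":[0,-0.5,0],"turn":0,"hand":-1},{"translation":[0,-0.5,0],"turn":0,"hand":-1},{"translation":[0,-0.5,0],"turn":0,"hand":-1},{"translation":[0,0,-0.5],"turn":0,"hand":-1},{"translation":[0,0,-1],"turn":0,"hand":-1},{"translation":[0,0,-1],"turn":0,"hand":-1},{"translation":[0,0,-1],"turn":0,"hand":-1},{"translation":[0,0,-1],"turn":0,"hand":-1},{"translation":[0,0,-1],"turn":0,"hand":-1},{"translation":[0,0,0],"turn":0,"hand":-1},{"translation":[0,0,0],"turn":0,"hand":-1}]'
python3 - <<'E'
from meas import *
tf()
f=save('wrist','w17.png'); im=cv2.cvtColor(f['frame'],cv2.COLOR_RGB2BGR)
c,s=np.cos(TH),np.sin(TH)
def W(x,y): return np.array([C[0]+c*x-s*y, C[1]+s*x+c*y])/1
for (x,y) in [(.16,-.06),(.155,-.02)]:
    w=W(x,y)
    P=[proj(f,[*W(x+dx,y+dy),0]) for dx,dy in [(-.059,-.06),(.059,-.06),(.059,.06),(-.059,.06)]]
    cv2.polylines(im,[np.int32(P)],True,(0,0,255),1); print(w.round(4))
cv2.imwrite('pics/w17b.png',im)
for r in bars(f)[0]: print(np.round(r,4), intray(r[0],r[1],C,TH).round(1), round(r[2]+32.7,2))
E
```

```text
time: 25.05
ee_pos: [0.4905, -0.4028, 0.0631]
ee_rot: [0.96, -0.281, 0.0, -0.001]
ft_force: [4.4, 7.6, -1.0]
width: 0.0204
t 25.05 tray xy mm [ -0.2 -93.2] z 0.0631 F tray xyz [-0.4  8.8 -1. ]
time: 26.55
ee_pos: [0.5359, -0.3333, 0.1747]
ee_rot: [0.959, -0.282, 0.002, 0.001]
ft_force: [-0.5, -0.2, -2.6]
width: 0.0204
t 26.55 tray xy mm [  0.5 -10.2] z 0.1747 F tray xyz [-0.3 -0.5 -2.6]
[ 0.6432 -0.4614]
[ 0.6606 -0.4251]
[  0.438   -0.2717 -32.0182  97.9732  52.4288] [-115.2  -11.2] 0.68
[  0.4786  -0.4245 -32.9145  95.8969  31.2369] [   1.5 -117.9] -0.21
[  0.6144  -0.2119 -32.7707  97.1155  31.2579] [  1.  134.5] -0.07
```

View pics/w17b.png

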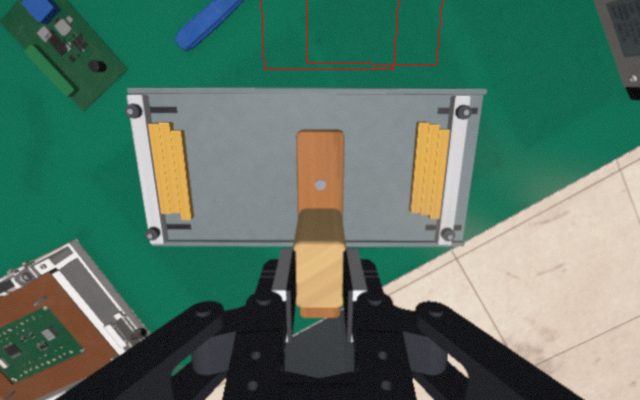

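Both rows lie snug and parallel (each about 31 mm wide, within 0.3°). The red outline beyond the tray's far lip is free green surface, so I carry the rake there.

```bash
python3 -m crank '[{"translation":[0.5,0.2,0],"turn":0,"hand":-1},{"translation":[1,0.3,0],"turn":0,"hand":-1},{"translation":[1,0.4,0],"turn":0,"hand":-1},{"translation":[1,0.4,0],"turn":0,"hand":-1},{"translation":[1,0.4,0],"turn":0,"hand":-1},{"translation":[1,0.3,0],"turn":0,"hand":-1},{"translation":[1,0.3,0],"turn":0,"hand":-1},{"translation":[1,0.2,0],"turn":0,"hand":-1},{"translation":[0.5,0,0],"turn":0,"hand":-1},{"translation":[0,0,0],"turn":0,"hand":-1},{"translation":[0,0,0],"turn":0,"hand":-1}]'
python3 -c "
from meas import *
tf();save('wrist','w18.png');delta([.643,-.461,.0606],57.3)"
```

```text
time: 27.52
ee_pos: [0.642, -0.4604, 0.1702]
ee_rot: [0.959, -0.282, -0.002, -0.001]
ft_force: [-0.7, 0.6, -1.8]
width: 0.0205
t 27.52 tray xy mm [158.5 -59.8] z 0.1702 F tray xyz [-0.9  0.1 -1.8]
t=27.57 pos [0.6419, -0.4602, 0.1709] tooly deg -122.72 tilt 0.0036 units [0.09, 0.0, 5.51] turn units -0.00
```

View pics/w18.png

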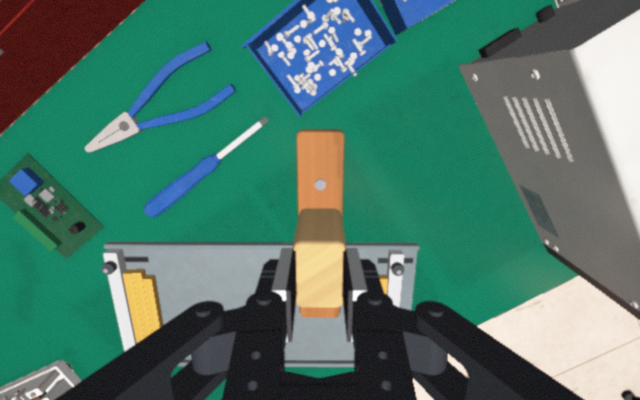

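```bash
python3 - <<'E'
from meas import *
f=load('wrist')
for p,z in [((302,115),0),((302,112),.03),((248,47),.03),((393,42),.03),((268,120),.005),((550,245),0),((463,66),.1),((310,245),.01)]: print(p,intray(*onplane(f,*p,z)[:2],C,TH).round(1))
E
```

```text
(302, 115) [211.7 -44.1]
(302, 112) [216.7 -45.6]
(248, 47) [268.7  -2. ]
(393, 42) [ 272.6 -120.7]
(268, 120) [207.5 -12.2]
(550, 245) [  75.  -310.7]
(463, 66) [ 251. -153.]
(310, 245) [ 80.1 -51. ]
```

The screw box corner (tray ≈ 212, −44 mm) is too close to the rake's far end, so I shift 35 mm towards −y, then descend.

```bash
python3 -m crank '[{"translation":[-0.1,0.5,0],"turn":0,"hand":-1},{"translation":[-0.1,0.7,0],"turn":0,"hand":-1},{"translation":[-0.1,0.5,0],"turn":0,"hand":-1},{"translation":[0,0,0],"turn":0,"hand":-1},{"translation":[0,0,1],"turn":0,"hand":-1},{"translation":[0,0,1],"turn":0,"hand":-1},{"translation":[0,0,0],"turn":0,"hand":-1},{"translation":[0,0,0],"turn":0,"hand":-1}]'
python3 - <<'E'
from meas import *
tf();f=save('wrist','w19.png');save('side','s19.png',(250,200,450,350),4)
o=arm.get_obs();print(o['ee_rot'])
E
```

```text
time: 28.23
ee_pos: [0.6184, -0.4862, 0.1318]
ee_rot: [0.959, -0.282, -0.001, -0.0]
ft_force: [0.3, -0.8, -1.6]
width: 0.0207
t 28.23 tray xy mm [152.5 -94.2] z 0.1318 F tray xyz [ 0.6 -0.5 -1.6]
[ 9.59446023e-01 -2.81890730e-01  9.15415477e-04  3.27922085e-04]
```

View pics/w19.png

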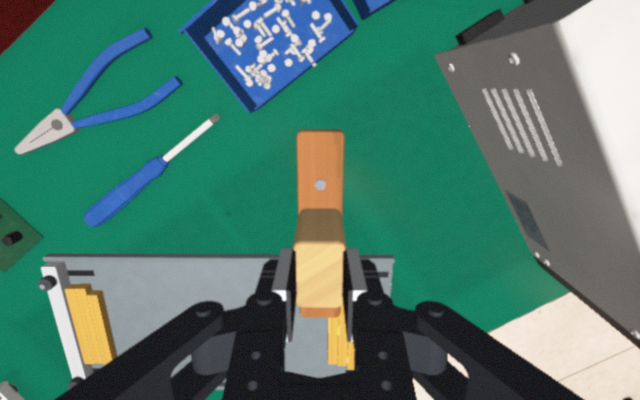

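View pics/s19.png

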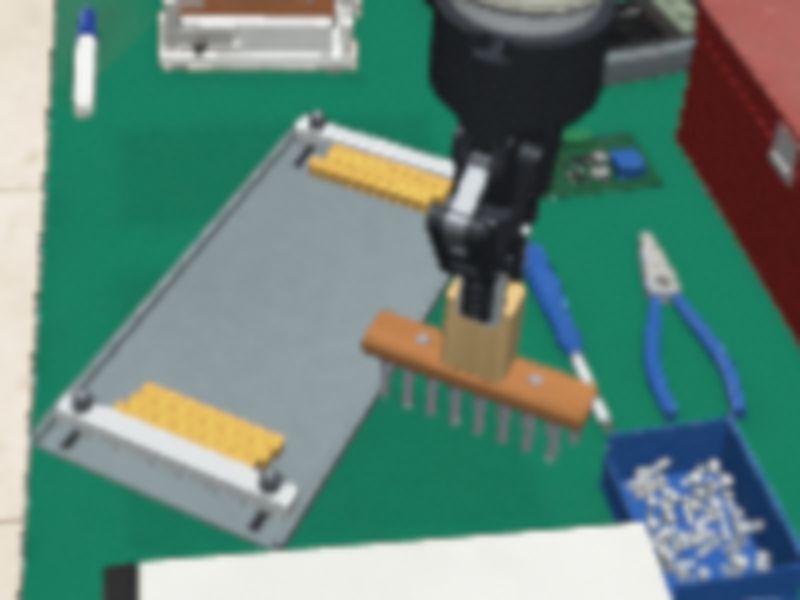

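The spot is clear: screw box and PC well away, tray edge to the left. I lower to just above the worktop, then feel for it.

```bash
python3 -m crank '[{"translation":[0,0,1],"turn":0,"hand":-1},{"translation":[0,0,1],"turn":0,"hand":-1},{"translation":[0,0,0.8],"turn":0,"hand":-1},{"translation":[0,0,0.5],"turn":0,"hand":-1},{"translation":[0,0,0.2],"turn":0,"hand":-1},{"translation":[0,0,0],"turn":0,"hand":-1},{"translation":[0,0,0],"turn":0,"hand":-1}]'
python3 -c "
from meas import *
tf()"
python3 -m crank '[{"translation":[0,0,0.05],"turn":0,"hand":-1},{"translation":[0,0,0],"turn":0,"hand":-1}]'
python3 -c "
from meas import *
tf()"
```

```text
time: 28.92
ee_pos: [0.6201, -0.4869, 0.0638]
ee_rot: [0.959, -0.282, 0.001, 0.0]
ft_force: [0.2, 0.0, -1.6]
width: 0.0203
t 28.92 tray xy mm [154.3 -93.9] z 0.0638 F tray xyz [ 0.1  0.1 -1.6]
time: 29.08
ee_pos: [0.6202, -0.4869, 0.0633]
ee_rot: [0.959, -0.282, 0.001, 0.0]
ft_force: [0.0, -0.3, -2.2]
width: 0.0209
t 29.08 tray xy mm [154.4 -93.9] z 0.0633 F tray xyz [ 0.2 -0.2 -2.2]
```

```bash
python3 -m crank '[{"translation":[0,0,0.1],"turn":0,"hand":-1},{"translation":[0,0,0.05],"turn":0,"hand":-1},{"translation":[0,0,0],"turn":0,"hand":-1}]'
python3 -c "
from meas import *
tf()"
python3 -m crank '[{"translation":[0,0,0.05],"turn":0,"hand":-1},{"translation":[0,0,0],"turn":0,"hand":-1}]'
python3 -c "
from meas import *
tf()"
python3 -m crank '[{"translation":[0,0,0.03],"turn":0,"hand":-1},{"translation":[0,0,0],"turn":0,"hand":-1}]'
python3 -c "
from meas import *
tf()"
```

```text
time: 29.33
ee_pos: [0.6194, -0.4864, 0.0588]
ee_rot: [0.959, -0.282, -0.0, -0.0]
ft_force: [0.3, -0.3, -2.4]
width: 0.0204
t 29.33 tray xy mm [153.5 -93.9] z 0.0588 F tray xyz [ 0.4 -0.1 -2.4]
time: 29.5
ee_pos: [0.6195, -0.4865, 0.0578]
ee_rot: [0.959, -0.282, -0.0, -0.0]
ft_force: [0.6, 0.1, -1.3]
width: 0.0208
t 29.50 tray xy mm [153.5 -93.9] z 0.0578 F tray xyz [ 0.4  0.4 -1.3]
time: 29.67
ee_pos: [0.6196, -0.4866, 0.0578]
ee_rot: [0.959, -0.282, 0.0, 0.0]
ft_force: [-0.7, 1.3, 0.8]
width: 0.0205
t 29.67 tray xy mm [153.7 -94. ] z 0.0578 F tray xyz [-1.2  0.7  0.8]
```

The teeth stand on the worktop (z 57.8 mm, load reversed). I open gently, then retreat upward.

```bash
python3 -m crank '[{"translation":[0,0,0],"turn":0,"hand":-0.45},{"translation":[0,0,0],"turn":0,"hand":-0.35},{"translation":[0,0,0],"turn":0,"hand":-0.2},{"translation":[0,0,0],"turn":0,"hand":0},{"translation":[0,0,0],"turn":0,"hand":0.1},{"translation":[0,0,0],"turn":0,"hand":0.1},{"translation":[0,0,0],"turn":0,"hand":0.1}]'
python3 -c "
from meas import *
tf();save('wrist','w20.png')"
```

```text
time: 30.25
ee_pos: [0.6196, -0.4865, 0.0574]
ee_rot: [0.959, -0.282, 0.0, 0.0]
ft_force: [-0.3, -0.0, -0.1]
width: 0.047
t 30.25 tray xy mm [153.7 -93.9] z 0.0574 F tray xyz [-0.3 -0.2 -0.1]
```

View pics/w20.png

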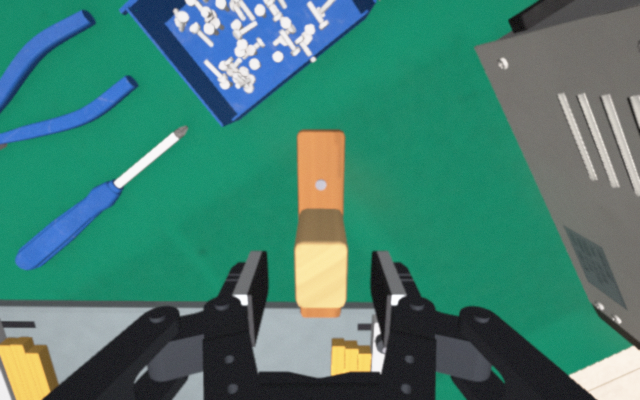

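The rake stands free between the open fingers at (320,225). I retreat straight up.

```bash
python3 -m crank '[{"translation":[0,0,-0.5],"turn":0,"hand":0.1},{"translation":[0,0,-1],"turn":0,"hand":0.1},{"translation":[0,0,-1],"turn":0,"hand":0.1},{"translation":[0,0,-1],"turn":0,"hand":0.1},{"translation":[0,0,-1],"turn":0,"hand":0.1},{"translation":[-0.5,0,-1],"turn":0,"hand":0.1},{"translation":[-1,0,-1],"turn":0,"hand":0.1},{"translation":[-1,0,-1],"turn":0,"hand":0.1},{"translation":[-1,0,-1],"turn":0,"hand":0.1},{"translation":[0,-1,-1],"turn":0,"hand":0.1},{"translation":[0,-1,0],"turn":0,"hand":0.1},{"translation":[0,0,0],"turn":0,"hand":0.1},{"translation":[0,0,0],"turn":0,"hand":0.1}]'
python3 - <<'E'
from meas import *
tf();f=save('wrist','w21.png');save('side','s21.png',(250,200,450,350),4)
for r in bars(f)[0]: print(np.round(r,4), intray(r[0],r[1],C,TH).round(1), round(r[2]+32.7,2))
E
```

```text
time: 31.38
ee_pos: [0.5834, -0.4135, 0.2486]
ee_rot: [0.96, -0.28, 0.001, -0.0]
ft_force: [-0.4, -0.8, -1.6]
width: 0.0467
t 31.38 tray xy mm [ 83.7 -52. ] z 0.2486 F tray xyz [ 0.1 -0.9 -1.6]
[  0.4803  -0.4259 -32.9821  91.3017  29.8851] [   3.7 -118.1] -0.28
[  0.6144  -0.2123 -32.6273  97.1061  31.8367] [  1.2 134. ] 0.07
[  0.615   -0.4885 -32.4162  44.2664  27.6135] [150.8 -98. ] 0.28
```

View pics/w21.png

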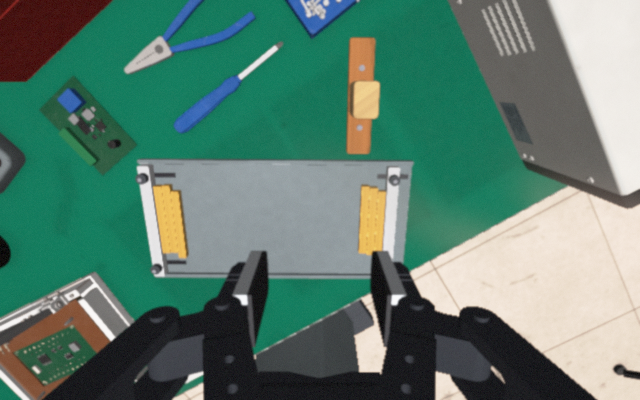

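View pics/s21.png

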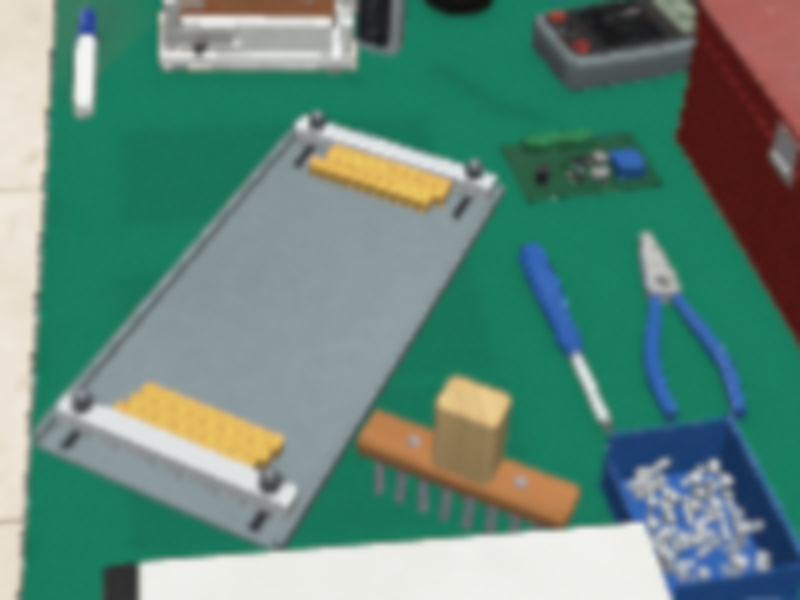

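Both rows are snug against their fences and the rake stands upright, clear of the tray. Pen and tape rolls look untouched. I hand in.

```bash
python3 -c "
from plant import arm
print(arm.finish_job())"
```

```text
the job is handed in; nothing more can be done
None
```

I handed the job in at about 31 s of the 72 s allowed; no verdict was reported. I raked the left three bars against the left fence, then the right three against the right fence. I then stood the rake upright on its teeth on the worktop beyond the tray's far lip and let go.

**Pressing force:** The wrist read about 7.8 N on the left, with more than 5 N held for about a second. On the right it read about 6.5 to 8.8 N for over a second. No reading came near 15 N. These are wrist readings with roughly 1 N of noise, not direct rake-to-bar forces.

**Bars:** In the last pictures each row is about 30 to 32 mm wide, so there are no gaps. Both rows are within about 0.3° of the tray's x axis, centred at y of about +134 and −118 mm, and within 4 mm of the middle in x.

**Rake:** It stands upright by eye in both last views, about 180 mm from the tray centre and roughly 13 mm clear of the tray edge.

**Bystanders:** The pen looked unmoved in the last side picture. Neither tape roll was fully in view at the end, but nothing went near them.

**Disagreements:** The contact position on the left put that fence about 1 to 2 mm beyond the camera estimate, which is within calibration. No other check failed.

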